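# Find the lid that snaps onto the biscuit canister

## Robot

A 6-joint arm with a two-finger parallel gripper is mounted at the origin on the work surface. World frame = base frame: x ahead of the robot, y to its left, z up, the work surface at z = 0. Lengths are in m, angles in rad, forces in N, time in s.
With the tool pointing down it reaches from about 0.25 to 0.775 m from the base axis. Payload 4 kg.
Tool frame: the origin (TCP) lies at the centre of the arm's flange, where the gripper is bolted on; the fingertips stand ahead of it and the grasp point (between the pads) lies 180 mm ahead of it (robot.tcp_to_tips is the z of the fingertips in the tool frame, in m); z points along the fingers, y is the direction in which the jaws open and shut (so a half turn about z gives the same grasp; the last joint's range is limited). The gripper opens to 94 mm and grips with 3 to 60 N. Pads are 16 mm wide; open, the fingers measure 119 mm over their backs; the gripper's body (75 mm by 177 mm) begins 78 mm behind the grasp point.
Start: joints at [1.066, 0.087, 1.371, -0, 1.684, -0.103], TCP at [0.215, 0.506, 0.405] pointing down, gripper open.
Joint ranges: [-3.1, 3.1], [-0.76, 2.03], [0.27, 2.55], [-1.08, 4.22], [0.17, 2.65], [-2.57, 2.57]. Speed limits (rad/s): [2.79, 2.79, 3.14, 3.14, 3.14, 3.14].

## Interface

Orientations are given as [roll, pitch, yaw] about the fixed x, y, z axes, in that order (R = Rz(yaw) Ry(pitch) Rx(roll)).
In Python, from bench import robot gives the robot as it stands.
- The arm moves only by the tool move_arm, never from a script. Its argument "increments" is a list that holds one entry, the list of rows, each a list of 7 numbers: the opening, from 0 (shut) to 1 (fully open), then the shift along the tool's x, y, z as a fraction of full scale, then the turn, a rotation vector about the tool's x, y, z as a fraction of full scale. In form: [[[jaw, dx, dy, dz, rx, ry, rz], ...]]. A call has 1 to 8 rows; each row is the pose to reach, as a shift and turn from the pose commanded when the call began, along the tool's axes at that moment; what a row does not reach only later rows make up. Full scale, the value 1, is 0.1 m for a shift and pi/2 rad for a turn. A row lasts 1/12 s, in which the tool goes at most 41.7 mm and 7.16 degrees, less where a joint would pass 70% of its speed; a pose out of reach is approached as far as the arm can. A call with a number of a shift or a turn outside -1 to 1 is refused whole. A call with a gripper value outside its range is refused whole. The fingers move at their own pace and stop on an object; the grip force is fixed at half the most. Time passes only in rows, so rows that repeat a pose let the fingers close. It gives the time, the measured TCP pose, the force and the opening at its end, in the units of the state.
- robot.get_obs(): the state, without advancing time (a new reading comes with each control period).
- robot.snapshot(name): name is "scene" or "top" or "wrist"; returns (picture, depth): 400x640x3 uint8, red, green, blue; 400x640 float32, m along the optical axis (not along the pixel's ray), 0 where there is no reading.
- robot.camera_params(name): a dict with "mtx" (3x3 intrinsics, pixels), "R" (3x3) and "t" (3): a world point X has camera coordinates R X + t. Camera axes: x right, y down, z forward; pixel columns grow to the right and rows downward; lengths in m; the calibration is good to about 2 mm. A picture is of the moment at which its call begins: read the wrist's pose just before it. camera_params takes no time and is no camera call; for the wrist camera it gives the pose at the moment of the call.
- robot.close_job(): hands the job in, once; it reports no verdict.
The state is a dict: "time": time; "joint_positions": joint angles; "qvel": joint speeds; "joint_torque": joint torques, N m; "tool_pos": TCP position; "ee_rot": TCP orientation; "wrist_force": force on the tool from outside, world axes, zero at the start; "wrist_torque": the same for the moment, N m; "width": finger opening in m.
Only numpy, scipy, OpenCV 4.12 (cv2) and the standard library are available. Lean on these libraries where they do the work, as an engineer would, in place of code of your own. Each camera call takes 0.05 s, during which the arm holds its last target.

## Task

The copper biscuit canister leaning in its wooden stand has lost its lid: one of the three look-alike lids on the counter fits it. Try them on the leaning canister until you find the one that goes in, press it fully home so that it snaps in with its flange down on the rim all round, and let go. The two lids that do not fit must end lying right way up on the counter; leave the bottle, tankard, key stand and horseshoe doorstop where they are.

Things in the scene. Friction and masses are not known exactly. Their poses are not given: they have to be found in the camera images.
- mouth (a point): centre of the open mouth, level with the rim, of a round copper canister. z points out of the mouth along the canister's axis, which leans 30 degrees from vertical, roughly towards the robot: lids go on along -z with the tool tilted so. The bore is 78 mm across, the rim 95 mm outside; four brass spring balls stand 3.5 mm into the bore, 6 mm below the rim
- canister: the canister, origin at the centre of its bottom, z along its leaning axis, 150 mm long. The right lid has 1.5 mm of play; it meets the spring balls with its knob's middle about 35 mm from the mouth's centre, passes them with about 6 N and stops with its flange on the rim, at 23 mm, held by the balls. A wrong lid stops with its flange 15 mm or more proud (38 mm or more), however pressed, and is not held
- stand: fixed wooden stand of the canister: base board 190 by 150 mm, origin at the centre of its underside, and a leaning square sleeve, 112 mm wide, round the canister's lower half
- knob_1 (a point): lid 1: middle of the knob, 43 mm above the counter at the start, z up. Copper lid standing on its plug: round flange 104 mm across, 20 to 25 mm above the counter; on it an upright wooden knob 24 mm across, top at 61 mm; under it a round snap plug 20 mm deep. 0.25 kg. All three look the same, but the plugs' diameters differ by some mm: only one, any of the three, fits
- knob_2 (a point): lid 2: the same point of another lid, which looks just like lid 1 (all that is said of lid 1 holds for it)
- knob_3 (a point): lid 3: the same point of another lid, which looks just like lid 1 (all that is said of lid 1 holds for it)
- lid_1: lid 1 as a whole: origin at the centre of the underside of its plug, 43 mm below its knob's middle, z up through the knob
- lid_2: lid 2 as a whole: origin at the centre of the underside of its plug, 43 mm below its knob's middle, z up through the knob
- lid_3: lid 3 as a whole: origin at the centre of the underside of its plug, 43 mm below its knob's middle, z up through the knob
- bottle: bystander: tall green glass bottle, 72 mm across, 240 mm tall, origin at the centre of its underside, loose
- tankard: bystander: pewter tankard, 90 mm across with a handle at its +y, 120 mm tall, origin at the centre of its underside, loose
- doorstop: bystander: horseshoe-shaped iron bar 22 mm thick, about 126 mm by 132 mm, flat on the counter, origin at the middle of the shoe, on the counter; loose
- keystand: bystander: dark wooden stand, 70 by 200 mm, with four brass keys upright in it, 120 mm tall in all, origin at the centre of its underside, fixed
Mind the look-alikes: they are no part of the job. What is shaped like the lid_3 but green or turquoise is not meant.

How it is judged:
By the outcome, as a careful person would: the job done as asked, in the order asked, and still so for the second after the job is handed in, with the robot touching nothing.
It also fails if it takes over 72 s, if anything falls off the work surface, if the arm or the gripper's body presses on something with over 40 N, if the wrist force passes 120 N, or if a joint passes its speed limit or range.

## Working session

There is one attempt and no reset: what is moved stays moved. The work goes in short steps, Python scripts to look and compute and a tool call to move; the robot and the scene stay as the last step left them, time stands still between calls to the robot, and variables do not carry over. Pictures are saved under pics/ and viewed, and the job is handed in when it is done.

Besides the shell and the picture viewer there is one more tool, called after "Emit:" as name([rows], argument=value, ...), one row to a line, values as JSON. move_arm: Moves the arm, as the interface text tells. Its arguments: {"type":"object","properties":{"increments":{"type":"array","items":{"type":"array","items":{"type":"array","items":{"type":"number","minimum":-1,"maximum":1}}}}},"required":["increments"]}

```bash
ls; mkdir -p pics; python3 - <<'E'
from bench import robot
import cv2,numpy as np
o=robot.get_obs();print(o, robot.tcp_to_tips)
for n in ["scene","top","wrist"]:
    p=robot.camera_params(n);im,d=robot.snapshot(n)
    cv2.imwrite(f"pics/{n}0.png",im[:,:,::-1]);np.savez(f"{n}0.npz",im=im,d=d,**p)
    print(n,p["mtx"].tolist(),p["R"].round(3).tolist(),p["t"].round(3).tolist())
E
```

```text
pics
{'time': 0.0, 'joint_positions': array([ 1.06586612e+00,  8.79818260e-02,  1.37219754e+00, -4.29198370e-05,
        1.68358339e+00, -1.03105726e-01]), 'qvel': array([ 5.18407667e-04, -3.82930345e-05,  6.01164788e-04,  4.20379779e-04,
       -1.58260471e-04, -1.01505111e-03]), 'joint_torque': array([-3.17904305e-04, -3.40186751e+01, -3.02425110e+01,  7.20162713e-02,
        3.30462470e-02, -1.71196853e-04]), 'tool_pos': array([0.21507135, 0.50610358, 0.40351781]), 'ee_rot': array([-3.13942968e+00, -1.80922884e-04,  2.73976320e+00]), 'wrist_force': array([ 0.01655779,  0.8236319 , -0.03306345]), 'wrist_torque': array([-0.00850376, -0.00722227, -0.01350596]), 'width': 0.0943708317507415} 0.1992
scene [[489.9253707383957, 0.0, 320.0625031976158], [0.0, 489.9253707383957, 200.9896087996658], [0.0, 0.0, 1.0]] [[0.411, 0.912, 0.008], [0.718, -0.318, -0.619], [-0.562, 0.26, -0.785]] [-0.276, -0.322, 1.66]
top [[412.71502150428927, 0.0, 321.8734523284094], [0.0, 412.71502150428927, 196.68504423209822], [0.0, 0.0, 1.0]] [[-0.024, -0.999, -0.028], [-0.998, 0.025, -0.055], [0.056, 0.026, -0.998]] [0.089, 0.597, 1.32]
wrist [[287.94669902075736, 0.0, 321.26562899149866], [0.0, 287.94669902075736, 202.73999192218983], [0.0, 0.0, 1.0]] [[0.391, 0.92, -0.003], [0.888, -0.376, 0.264], [0.241, -0.106, -0.965]] [-0.549, -0.027, 0.392]
```

View pics/scene0.png

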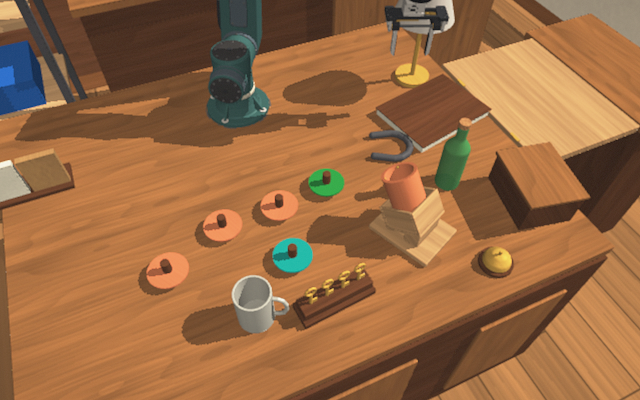

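View pics/top0.png

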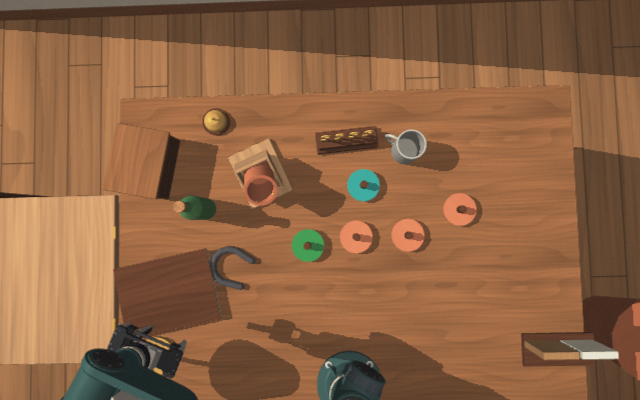

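View pics/wrist0.png

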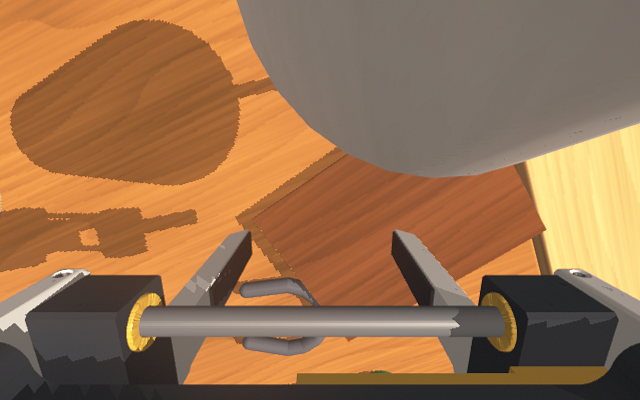

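Three copper lids in top view: (356,237), (408,236), (460,209). Green (308,246) and turquoise (363,185) are look-alikes, excluded by colour. Now I'll measure.

```bash
cat > h.py <<'E'
import numpy as np,cv2
from scipy.spatial.transform import Rotation as Ro
def load(n):
    z=np.load(n); return z["im"],z["d"],z["mtx"],z["R"],z["t"]
def cloud(im,d,K,R,t):
    v,u=np.mgrid[:d.shape[0],:d.shape[1]]
    P=np.stack([(u-K[0,2])/K[0,0]*d,(v-K[1,2])/K[1,1]*d,d],-1)
    return (P-t)@R
def pix(X,K,R,t):
    c=K@(R@np.asarray(X)+t); return c[:2]/c[2]
E
python3 - <<'E'
from h import *
for n in ["scene","top"]:
    im,d,K,R,t=load(n+"0.npz");W=cloud(im,d,K,R,t);
    print(n)
    hsv=cv2.cvtColor(im,cv2.COLOR_RGB2HSV)
    boxes={"top":{"A":(335,218,378,256),"B":(388,216,430,254),"C":(440,190,480,228)},"scene":{"A":(256,185,302,225),"B":(200,205,245,245),"C":(143,250,192,293)}}[n]
    for k,(a,b,c,e) in boxes.items():
        w=W[b:e,a:c].reshape(-1,3); h=w[:,2]; dd=d[b:e,a:c].ravel()>0
        fl=w[dd&(h>.015)&(h<.032)]; kn=w[dd&(h>.05)&(h<.075)]
        import numpy as np
        # flange circle centre via minEnclosing
        cc,r=cv2.minEnclosingCircle((fl[:,:2]*1000).astype(np.float32))
        ck,rk=cv2.minEnclosingCircle((kn[:,:2]*1000).astype(np.float32)) if len(kn) else (0,0)
        print(k,len(fl),np.round(cc,1),round(r,1),np.median(fl[:,2]).round(4),"knob",len(kn),np.round(ck,1),np.round(rk,1),kn[:,2].max().round(4) if len(kn) else None, np.percentile(h[dd],2).round(4))
for n,(a,b,c,e) in {"scene":(375,150,465,270),"top":(222,130,300,215)}.items():
    im,d,K,R,t=load(n+"0.npz")
    cv2.imwrite(f"pics/can_{n}.png",cv2.resize(im[b:e,a:c,::-1],None,fx=6,fy=6,interpolation=cv2.INTER_CUBIC)[:600,:800])
E
```

```text
scene
A 794 [469.  -33.1] 54.7 0.0263 knob 67 [469.4 -32.2] 13.0 0.0665 -0.0029
B 864 [ 469.9 -198.5] 55.0 0.0261 knob 73 [ 471.3 -196.6] 13.0 0.0667 -0.0027
C 1078 [ 548.2 -365.9] 54.2 0.0262 knob 89 [ 549.2 -365.1] 12.7 0.0672 -0.0021
top
A 771 [469.5 -29.7] 52.0 0.0243 knob 43 [469.8 -28.9] 11.3 0.0641 -0.0059
B 776 [ 470.7 -194.3] 52.2 0.024 knob 47 [ 471.2 -193.9] 11.5 0.0665 -0.0056
C 777 [ 549.5 -361.9] 52.7 0.0238 knob 55 [ 549.6 -361.7] 12.4 0.0642 -0.0056
```

```bash
python3 - <<'E'
from h import *
im,d,K,R,t=load("top0.npz")
cv2.imwrite("pics/lids_top.png",cv2.resize(im[150:270,290:490,::-1],None,fx=4,fy=4,interpolation=cv2.INTER_CUBIC))
E
```

```text
(no output)
```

View pics/can_scene.png

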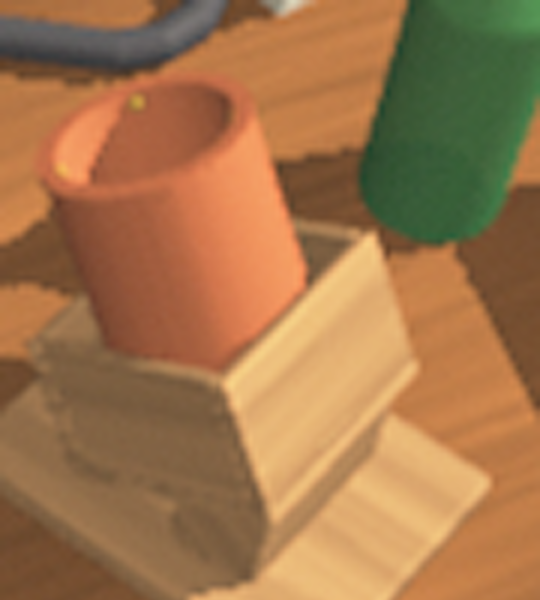

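View pics/can_top.png

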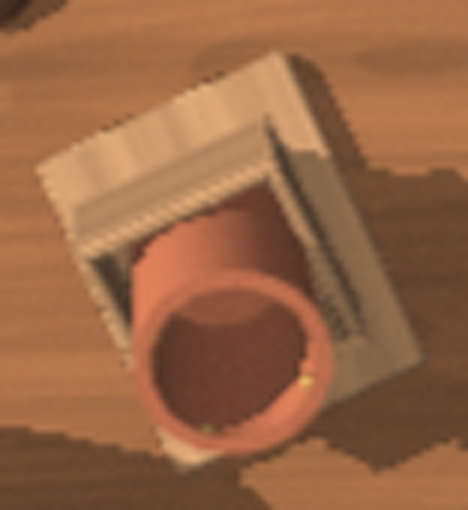

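View pics/lids_top.png

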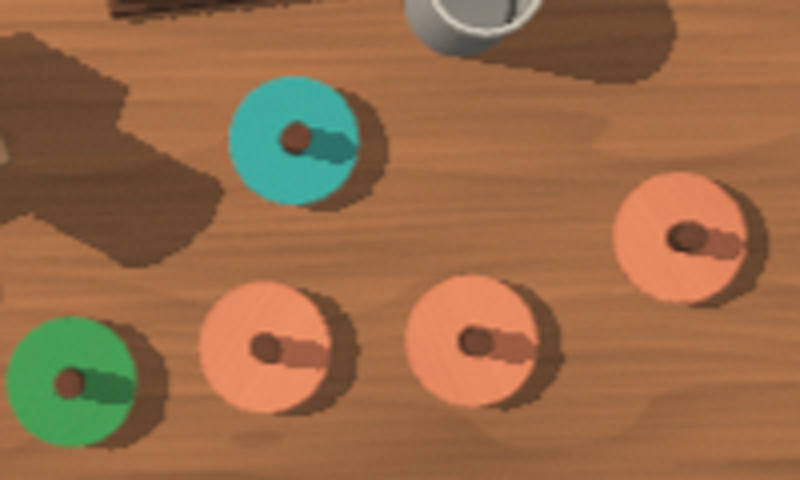

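```bash
python3 - <<'E'
from h import *
from scipy.optimize import least_squares
res={}
for n,(a,b,c,e) in {"scene":(375,150,465,270),"top":(222,130,300,215)}.items():
    im,d,K,R,t=load(n+"0.npz");W=cloud(im,d,K,R,t)
    w=W[b:e,a:c].reshape(-1,3);col=cv2.cvtColor(im,cv2.COLOR_RGB2HSV)[b:e,a:c].reshape(-1,3)
    m=(col[:,0]<11)&(col[:,1]>120)&(d[b:e,a:c].ravel()>0)&(w[:,2]>.1)
    P=w[m];print(n,len(P),P.min(0).round(3),P.max(0).round(3))
    res[n]=P
def ax(az): return np.array([np.sin(np.pi/6)*np.cos(az),np.sin(np.pi/6)*np.sin(az),np.cos(np.pi/6)])
def fit(P,p0):
    def f(p):
        z=ax(p[3]);q=P-p[:3];s=q@z;r=np.linalg.norm(q-s[:,None]*z,axis=1)
        # distance to surface: outer wall, inner wall, rim annulus
        do=np.hypot(r-.0475,np.maximum(s,0)); di=np.hypot(r-.039,np.maximum(s,0))
        dr=np.hypot(s,np.maximum(np.maximum(.039-r,r-.0475),0))
        return np.minimum(np.minimum(do,di),dr)
    best=min((least_squares(f,[*p0,az],loss="soft_l1",f_scale=.003,diff_step=1e-4) for az in np.arange(-3.1,3.2,.4)),key=lambda r:r.cost)
    return best.x,np.sqrt(np.mean(best.fun**2))
for k,P in [*res.items(),("both",np.vstack([*res.values()]))]:
    p0=P[P[:,2]>P[:,2].max()-.03].mean(0)
    x,e=fit(P,p0);print(k,x.round(4),np.degrees(x[3]).round(1),e*1000)
    for n in["scene","top"]:
        im,d,K,R,t=load(n+"0.npz");z=ax(x[3]);u=np.cross(z,[0,1,0]);u/=np.linalg.norm(u);v=np.cross(z,u)
        big=cv2.resize(im[:,:,::-1],None,fx=6,fy=6,interpolation=cv2.INTER_CUBIC)
        for th in np.linspace(0,2*np.pi,120):
            for r in(.039,.0475):
                q=pix(x[:3]+r*(u*np.cos(th)+v*np.sin(th)),K,R,t);cv2.circle(big,tuple(int(s) for s in (q+.5)*6),1,(255,0,0),-1)
        a,b,c,e2={"scene":(375,155,440,220),"top":(232,150,292,215)}[n]
        cv2.imwrite(f"pics/fit_{k}_{n}.png",big[b*6:e2*6,a*6:c*6])
a=cv2.imread("pics/fit_both_scene.png");b=cv2.imread("pics/fit_both_top.png")
cv2.imwrite("pics/fb.png",np.hstack([a[:390],cv2.copyMakeBorder(b,0,390-b.shape[0],0,0,0)]))
E
```

```text
scene 1272 [0.573 0.197 0.101] [0.695 0.294 0.211]
top 862 [0.572 0.201 0.1  ] [0.706 0.308 0.21 ]
scene [ 0.6109  0.2437  0.186  -2.6921] -154.2 1.841920534331753
top [0.6126 0.2459 0.1844 3.5691] 204.5 1.34081645584232
both [ 0.6118  0.2446  0.1856 -2.6971] -154.5 1.7519493136690314
```

View pics/fb.png

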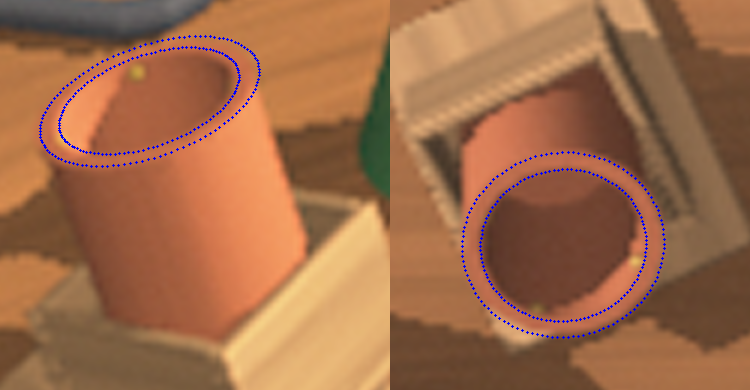

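```bash
cat > plan.py <<'E'
import numpy as np,json
from scipy.spatial.transform import Rotation as Ro
AZ=np.radians(25.5)
Y=np.array([np.cos(AZ),np.sin(AZ),0]); Z=np.array([0,0,-1.]); X=np.cross(Y,Z)
RD=np.stack([X,Y,Z],1)
RT=RD@Ro.from_rotvec([-np.pi/6,0,0]).as_matrix()
A=-RT[:,2]
M=np.array([.6118,.2446,.1856])
LID=dict(A=[.4695,-.031],B=[.4707,-.1958],C=[.549,-.3635])
def tcp(g,R): return np.asarray(g)-.18*R[:,2]
def plan(p,R,wps,jaw,nper=None):
    """wps: list of (tcp,R). prints calls; returns final commanded"""
    p=np.array(p,float);R=np.array(R,float)
    for tp,tR in wps:
        for _ in range(20):
            d=R.T@(tp-p);rv=Ro.from_matrix(R.T@tR).as_rotvec()
            if np.abs(d).max()<6e-4 and np.linalg.norm(rv)<.004: break
            s=min(1,.0999/max(np.abs(d).max(),1e-9),np.radians(42)/max(np.linalg.norm(rv),1e-9))
            row=np.r_[d*s/.1,rv*s/(np.pi/2)].round(3)
            n=int(np.ceil(max(np.linalg.norm(row[:3])*100/38,np.degrees(np.linalg.norm(row[3:])*np.pi/2)/6.8,1)))
            print("rows",n,json.dumps([jaw]+row.tolist()))
            p=p+R@(row[:3]*.1);R=R@Ro.from_rotvec(row[3:]*np.pi/2).as_matrix()
    print("end",p.round(4));return p,R
E
python3 - <<'E'
from plan import *
p=np.array([.215,.506,.4045]);R=Ro.from_euler("xyz",[np.pi,0,2.7398]).as_matrix()
print(RT[:,2],tcp(M+.023*A,RT))
plan(p,R,[(tcp([*LID["A"],.11],RD),RD)],.5)
E
```

```text
[ 0.45129264  0.21525555 -0.8660254 ] [0.52018759 0.20090312 0.36140316]
rows 4 [0.5, -0.999, -0.888, 0.257, 0.0, -0.0, 0.104]
rows 4 [0.5, -0.999, -0.631, 0.228, 0.0, -0.0, 0.092]
rows 3 [0.5, -0.999, -0.444, 0.211, 0.0, -0.0, 0.085]
rows 3 [0.5, -0.999, -0.293, 0.201, 0.0, -0.0, 0.08]
rows 3 [0.5, -0.999, -0.16, 0.195, 0.0, -0.0, 0.078]
rows 1 [0.5, -0.278, -0.01, 0.053, 0.0, -0.0, 0.022]
end [ 0.4695 -0.031   0.29  ]
```

Emit:
move_arm([
  [[0.5, -0.999, -0.888, 0.257, 0, 0, 0.104], [0.5, -0.999, -0.888, 0.257, 0, 0, 0.104], [0.5, -0.999, -0.888, 0.257, 0, 0, 0.104], [0.5, -0.999, -0.888, 0.257, 0, 0, 0.104]],
])

```text
time: 0.48
tool_pos: [0.2733, 0.3818, 0.3771]
ee_rot: [-3.137, 0.002, 2.573]
wrist_force: [0.4, -0.1, 0.4]
width: 0.0708
```

Emit:
move_arm([
  [[0.5, -0.999, -0.631, 0.228, 0, 0, 0.092], [0.5, -0.999, -0.631, 0.228, 0, 0, 0.092], [0.5, -0.999, -0.631, 0.228, 0, 0, 0.092], [0.5, -0.999, -0.631, 0.228, 0, 0, 0.092]],
])

```text
time: 0.82
tool_pos: [0.3245, 0.2745, 0.3546]
ee_rot: [-3.138, 0.002, 2.425]
wrist_force: [0.6, -0.1, -0.2]
width: 0.0479
```

Emit:
move_arm([
  [[0.5, -0.999, -0.444, 0.211, 0, 0, 0.085], [0.5, -0.999, -0.444, 0.211, 0, 0, 0.085], [0.5, -0.999, -0.444, 0.211, 0, 0, 0.085]],
])

```text
time: 1.07
tool_pos: [0.3701, 0.1786, 0.3347]
ee_rot: [-3.142, 0.0, 2.298]
wrist_force: [0.5, 1.1, 0.4]
width: 0.0472
```

Emit:
move_arm([
  [[0.5, -0.999, -0.293, 0.201, 0, 0, 0.08], [0.5, -0.999, -0.293, 0.201, 0, 0, 0.08], [0.5, -0.999, -0.293, 0.201, 0, 0, 0.08]],
])

```text
time: 1.32
tool_pos: [0.4152, 0.0836, 0.3144]
ee_rot: [-3.141, 0.001, 2.171]
wrist_force: [-0.0, 0.7, -0.0]
width: 0.0471
```

Emit:
move_arm([
  [[0.5, -0.999, -0.16, 0.195, 0, 0, 0.078], [0.5, -0.999, -0.16, 0.195, 0, 0, 0.078], [0.5, -0.999, -0.16, 0.195, 0, 0, 0.078]],
])

```text
time: 1.57
tool_pos: [0.459, -0.0082, 0.2947]
ee_rot: [-3.141, 0.001, 2.048]
wrist_force: [-0.6, -0.2, -0.7]
width: 0.047
```

Emit:
move_arm([
  [[0.5, -0.278, -0.01, 0.053, 0, 0, 0.022], [0.5, -0.278, -0.01, 0.053, 0, 0, 0.022], [0.5, -0.278, -0.01, 0.053, 0, 0, 0.022]],
])

```text
time: 1.82
tool_pos: [0.4702, -0.0311, 0.2897]
ee_rot: [-3.141, -0.002, 2.014]
wrist_force: [0.4, 0.1, -0.2]
width: 0.0465
```

```bash
python3 - <<'E'
from h import *
from plan import *
from bench import robot
print({k:np.round(v,4) for k,v in robot.get_obs().items() if k in("tool_pos","ee_rot","wrist_force")})
p=robot.camera_params("wrist");im,d=robot.snapshot("wrist");np.savez("w1.npz",im=im,d=d,**p)
im=im.copy()
W=cloud(im,d,p["mtx"],p["R"],p["t"])
r=W.reshape(-1,3);col=cv2.cvtColor(im,cv2.COLOR_RGB2HSV).reshape(-1,3)
near=np.hypot(r[:,0]-.4695,r[:,1]+.031)<.08
fl=r[near&(r[:,2]>.015)&(r[:,2]<.032)&(d.ravel()>0)];kn=r[near&(r[:,2]>.057)&(r[:,2]<.07)&(d.ravel()>0)]
print(len(fl),len(kn))
for q in(fl,kn):
    if len(q): c,rr=cv2.minEnclosingCircle((q[:,:2]*1000).astype(np.float32));print(np.round(c,1),rr,np.median(q[:,2]).round(4))
for z,rad in((.025,.052),(.061,.012)):
  for th in np.linspace(0,6.28,60):
    q=pix([.4695+rad*np.cos(th),-.031+rad*np.sin(th),z],p["mtx"],p["R"],p["t"]);cv2.circle(im,tuple(int(s+.5) for s in q),1,(0,0,255),-1)
cv2.imwrite("pics/w1.png",im[:,:,::-1])
E
```

```text
{'tool_pos': array([ 0.4702, -0.0311,  0.2897]), 'ee_rot': array([-3.141e+00, -1.600e-03,  2.014e+00]), 'wrist_force': array([ 0.3581,  0.1405, -0.1924])}
8701 685
[468.1 -32.7] 52.19247817993164 0.0247
[467.9 -32.3] 11.874082565307617 0.0606
```

View pics/w1.png

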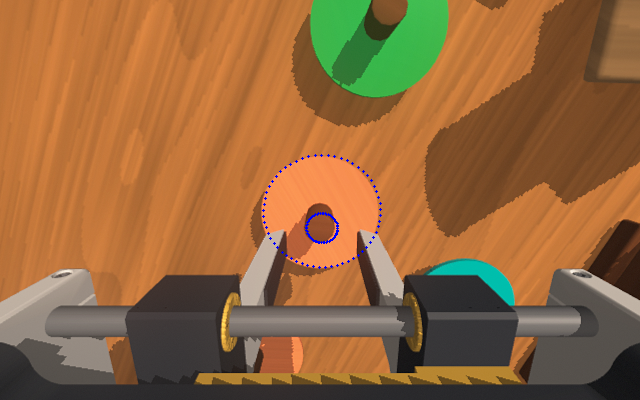

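```bash
python3 - <<'E'
from plan import *
p=np.array([.4702,-.0311,.2897])
p,R=plan(p,RD,[(tcp([.4682,-.0325,.048],RD),RD)],.5)
print("lift")
p,R=plan(p,RD,[(tcp([.4682,-.0325,.14],RD),RD),(tcp([.4682,-.0325,.2],RD),RD),(tcp(M+.14*A,RT),RT)],.1)
E
```

```text
rows 2 [0.5, -0.004, -0.024, 0.617, 0.0, 0.0, 0.0]
end [ 0.4682 -0.0325  0.228 ]
lift
rows 3 [0.1, -0.0, -0.0, -0.92, 0.0, 0.0, 0.0]
rows 2 [0.1, -0.0, -0.0, -0.6, 0.0, 0.0, 0.0]
rows 4 [0.1, 0.999, 0.472, -0.439, -0.177, -0.0, -0.0]
rows 3 [0.1, 0.884, 0.508, -0.259, -0.156, 0.0, -0.0]
end [0.4674 0.1758 0.4627]
```

Emit:
move_arm([
  [[0.5, -0.004, -0.024, 0.3, 0, 0, 0], [0.5, -0.004, -0.024, 0.617, 0, 0, 0], [0.5, -0.004, -0.024, 0.617, 0, 0, 0], [0.5, -0.004, -0.024, 0.617, 0, 0, 0], [0, -0.004, -0.024, 0.617, 0, 0, 0], [0, -0.004, -0.024, 0.617, 0, 0, 0], [0, -0.004, -0.024, 0.617, 0, 0, 0], [0, -0.004, -0.024, 0.617, 0, 0, 0]],
])

```text
time: 2.53
tool_pos: [0.4679, -0.0319, 0.2293]
ee_rot: [3.14, 0.001, 2.016]
wrist_force: [3.2, 1.7, -1.5]
width: 0.024
```

Emit:
move_arm([
  [[0, 0, 0, 0, 0, 0, 0], [0, 0, 0, 0, 0, 0, 0]],
])

```text
time: 2.7
tool_pos: [0.4679, -0.032, 0.2292]
ee_rot: [3.14, 0.0, 2.016]
wrist_force: [-0.3, 1.4, 3.6]
width: 0.0235
```

Emit:
move_arm([
  [[0, 0, 0, -0.2, 0, 0, 0], [0, 0, 0, -0.5, 0, 0, 0], [0, 0, 0, -0.92, 0, 0, 0], [0, 0, 0, -0.92, 0, 0, 0]],
])

```text
time: 3.03
tool_pos: [0.4693, -0.0326, 0.328]
ee_rot: [3.131, 0.008, 2.015]
wrist_force: [3.4, -1.2, -2.0]
width: 0.0236
```

```bash
python3 - <<'E'
from h import *
from bench import robot
print({k:np.round(v,4) for k,v in robot.get_obs().items() if k in("time","tool_pos","ee_rot","wrist_force","width")})
p=robot.camera_params("wrist");im,d=robot.snapshot("wrist");np.savez("w2.npz",im=im,d=d,**p)
cv2.imwrite("pics/w2.png",im[:,:,::-1])
E
```

```text
{'time': np.float64(3.0333), 'tool_pos': array([ 0.4693, -0.0326,  0.328 ]), 'ee_rot': array([3.1309, 0.008 , 2.0154]), 'wrist_force': array([ 3.4083, -1.2104, -1.9849]), 'width': np.float64(0.0236)}
```

View pics/w2.png

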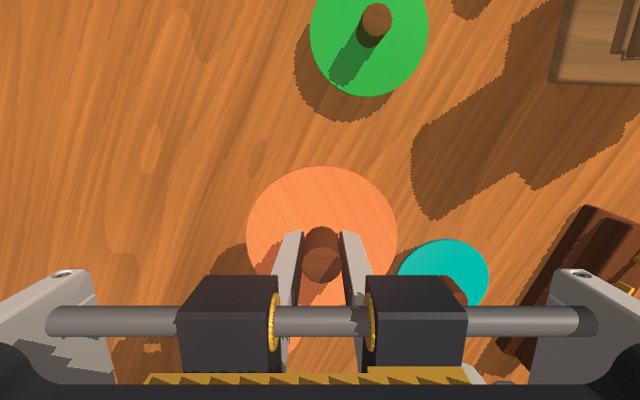

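Emit:
move_arm([
  [[0, 0, 0, -0.3, 0, 0, 0], [0, 0, 0, -0.6, 0, 0, 0], [0, 0, 0, -0.6, 0, 0, 0]],
])

```text
time: 3.33
tool_pos: [0.4683, -0.0324, 0.3843]
ee_rot: [3.136, 0.004, 2.015]
wrist_force: [1.4, -0.0, -2.1]
width: 0.0234
```

Emit:
move_arm([
  [[0, 0.3, 0.15, -0.14, -0.06, 0, 0], [0, 0.65, 0.31, -0.29, -0.12, 0, 0], [0, 0.999, 0.472, -0.439, -0.177, 0, 0], [0, 0.999, 0.472, -0.439, -0.177, 0, 0]],
])

```text
time: 3.67
tool_pos: [0.4664, 0.083, 0.4251]
ee_rot: [2.856, -0.004, 2.022]
wrist_force: [-0.1, -0.4, -1.7]
width: 0.0237
```

Emit:
move_arm([
  [[0, 0.35, 0.2, -0.1, -0.06, 0, 0], [0, 0.65, 0.37, -0.19, -0.11, 0, 0], [0, 0.884, 0.508, -0.259, -0.156, 0, 0], [0, 0.884, 0.508, -0.259, -0.156, 0, 0], [0, 0.884, 0.508, -0.259, -0.156, 0, 0]],
])

```text
time: 4.08
tool_pos: [0.4663, 0.177, 0.4603]
ee_rot: [2.624, -0.0, 2.018]
wrist_force: [-0.2, -0.2, -3.4]
width: 0.0235
```

```bash
python3 - <<'E'
from h import *
from bench import robot
print({k:np.round(v,4) for k,v in robot.get_obs().items() if k in("time","tool_pos","ee_rot","wrist_force","width","joint_positions")})
for n in("wrist","scene"):
    p=robot.camera_params(n);im,d=robot.snapshot(n);np.savez(n+"3.npz",im=im,d=d,tool=robot.get_obs()["tool_pos"],rot=robot.get_obs()["ee_rot"],**p)
    cv2.imwrite(f"pics/{n}3.png",im[:,:,::-1])
E
```

```text
{'time': np.float64(4.0833), 'joint_positions': array([ 0.2139, -0.2005,  1.5739,  0.1206,  1.265 , -0.2404]), 'tool_pos': array([0.4663, 0.177 , 0.4603]), 'ee_rot': array([ 2.6245e+00, -3.0000e-04,  2.0183e+00]), 'wrist_force': array([-0.1557, -0.1871, -3.4183]), 'width': np.float64(0.0235)}
```

View pics/wrist3.png

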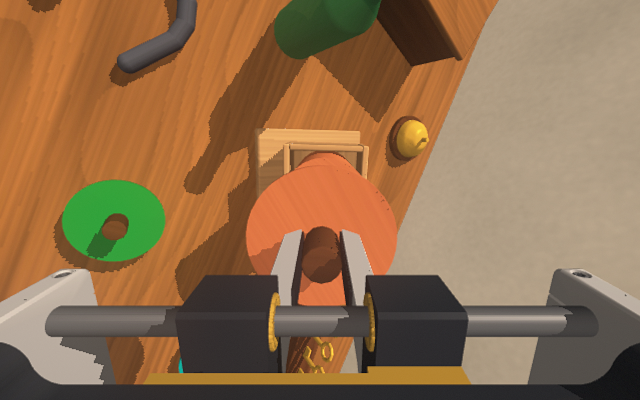

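View pics/scene3.png

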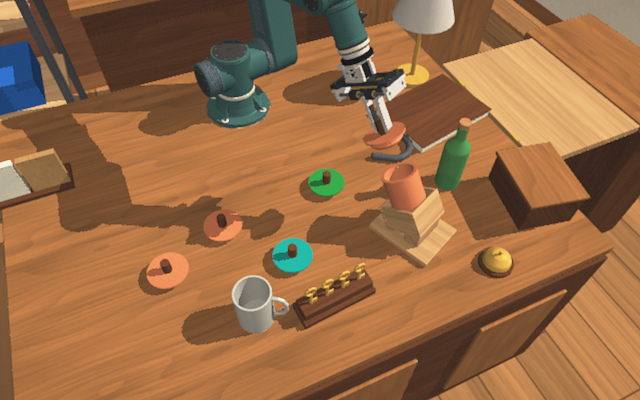

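```bash
cat > lidfit.py <<'E'
from h import *
from plan import *
from scipy.optimize import least_squares
def analyse(f,M=M,pic=None):
    z=np.load(f);im,d,K,R,t=z["im"],z["d"],z["mtx"],z["R"],z["t"]
    Rt=Ro.from_euler("xyz",z["rot"]).as_matrix();W=cloud(im,d,K,R,t)
    T=(W-z["tool"])@Rt   # tool frame
    col=cv2.cvtColor(im,cv2.COLOR_RGB2HSV)
    red=(col[...,0]<11)&(col[...,1]>120)&(d>0)
    fl=red&(np.hypot(T[...,0],T[...,1])<.07)&(np.abs(T[...,2]-.203)<.02)
    P=T[fl]
    n=np.linalg.lstsq(np.c_[P[:,:2],np.ones(len(P))],P[:,2],rcond=None)[0]
    # edges: boundary points of mask
    k=fl.astype(np.uint8);cs,_=cv2.findContours(k,cv2.RETR_EXTERNAL,cv2.CHAIN_APPROX_NONE)
    c=max(cs,key=len)[:,0];E=T[c[:,1],c[:,0]];E=E[E[:,0]<1]
    def ff(p):return np.hypot(E[:,0]-p[0],E[:,1]-p[1])-.052
    s=least_squares(ff,[0,0],loss="cauchy",f_scale=.0006)
    print("flange plane tilt(dz/dx,dz/dy),z0",n.round(4),"centre tool xy mm",(s.x*1000).round(2),"inl",(np.abs(s.fun)<.0015).sum(),len(E))
    # world axial coordinates rel M
    S=(W-M)@np.stack([RT[:,0],RT[:,1],A],1)
    return z,W,T,S,red,fl
if __name__=="__main__":
    z,W,T,S,red,fl=analyse("wrist3.npz")
    # canister pts
    g=red&(S[...,2]<.006)&(S[...,2]>-.08)&(np.hypot(S[...,0],S[...,1])<.06)
    P=S[g];print(len(P))
    def f(p):
        r=np.hypot(P[:,0]-p[0],P[:,1]-p[1]);s=P[:,2]-p[2]
        do=np.hypot(r-.0475,np.maximum(s,0));di=np.hypot(r-.039,np.maximum(s,0));dr=np.hypot(s,np.maximum(np.maximum(.039-r,r-.0475),0))
        return np.minimum(np.minimum(do,di),dr)
    for p0 in([0,0,0],[.002,0,.001],[-.002,0,-.001]):
        s=least_squares(f,p0,loss="soft_l1",f_scale=.001,diff_step=1e-4);print((s.x*1000).round(2),s.cost, (np.sqrt(np.mean(s.fun**2))*1000).round(2))
    im=z["im"].copy();K,R,t=z["mtx"],z["R"],z["t"]
    B=np.stack([RT[:,0],RT[:,1],A],1)
    for th in np.linspace(0,6.283,240):
        for r,h in((.039,0),(.0475,0),(.0475,-.05)):
            q=pix(M+B@[r*np.cos(th),r*np.sin(th),h],K,R,t);cv2.circle(im,tuple(int(v+.5) for v in q),0,(0,0,255),-1)
    cv2.imwrite("pics/w3o.png",cv2.resize(im[110:290,220:430,::-1],None,fx=3.5,fy=3.3,interpolation=cv2.INTER_NEAREST))
E
python3 lidfit.py
```

```text
flange plane tilt(dz/dx,dz/dy),z0 [0.0038 0.0012 0.2035] centre tool xy mm [ 0.23 -0.18] inl 285 516
540
[-3.29 -0.54 -1.22] 0.0001301154797540511 0.79
[ 4.27 -1.73 -1.22] 0.0003291897521780846 1.48
[-3.29 -0.54 -1.22] 0.0001301154797832771 0.79
```

View pics/w3o.png

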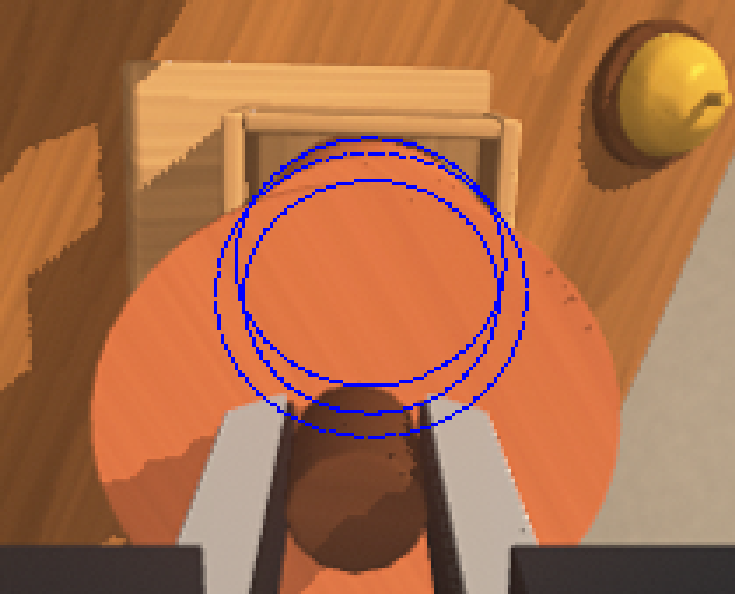

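```bash
python3 - <<'E'
from h import *
from plan import *
z=np.load("wrist3.npz");Rt=Ro.from_euler("xyz",z["rot"]).as_matrix()
print("cam axes in tool:",(z["R"]@Rt).round(3));print("cam pos tool",((-z["R"].T@z["t"]-z["tool"])@Rt).round(3))
E
```

```text
cam axes in tool: [[ 0.002  1.    -0.001]
 [-0.965  0.002 -0.263]
 [-0.263  0.001  0.965]]
cam pos tool [ 0.078 -0.     0.02 ]
```

Emit:
move_arm([
  [[0, -0.4, 0, 0, 0, 0, 0], [0, -0.8, 0, 0, 0, 0, 0], [0, -0.8, 0, 0, 0, 0, 0], [0, -0.8, 0, 0, 0, 0, 0], [0, -0.8, 0, 0, 0, 0, 0]],
])

```text
time: 4.6
tool_pos: [0.5016, 0.1026, 0.4614]
ee_rot: [2.622, -0.002, 2.013]
wrist_force: [0.3, -0.4, -2.9]
width: 0.0234
```

```bash
cat > mouth.py <<'E'
from lidfit import *
import sys
def fitm(f,pic):
    z,W,T,S,red,fl=analyse(f)
    g=red&~fl&(S[...,2]<.006)&(S[...,2]>-.08)&(np.hypot(S[...,0],S[...,1])<.06)
    P=S[g];print("n",len(P))
    def f(p):
        q=P-p[:3]
        q=q@Ro.from_rotvec([p[3],p[4],0]).as_matrix()
        r=np.hypot(q[:,0],q[:,1]);s=q[:,2]
        do=np.hypot(r-.0475,np.maximum(s,0));di=np.hypot(r-.039,np.maximum(s,0));dr=np.hypot(s,np.maximum(np.maximum(.039-r,r-.0475),0))
        return np.minimum(np.minimum(do,di),dr)
    for fix in(1,0):
      best=min((least_squares((lambda p:f(np.r_[p,0,0])) if fix else f,([*p0] if fix else [*p0,0,0]),loss="soft_l1",f_scale=.001,diff_step=1e-4) for p0 in([0,0,0],[.003,0,0],[-.003,0,0],[0,.003,0],[0,-.003,0])),key=lambda s:s.cost)
      print("offset in (tool x, tool y, axis) mm",(best.x[:3]*1000).round(2),"tilt deg",np.degrees(best.x[3:]).round(2),best.cost,(np.sqrt(np.mean(best.fun**2))*1000).round(2))
    im=z["im"].copy();K,R,t=z["mtx"],z["R"],z["t"];B=np.stack([RT[:,0],RT[:,1],A],1)
    M2=M+B@best.x[:3];print("mouth",M2.round(4))
    im=cv2.resize(im,None,fx=3,fy=3,interpolation=cv2.INTER_CUBIC)
    for th in np.linspace(0,6.283,240):
        for r,h in((.039,0),(.0475,0)):
            for mm,c in((M,(0,0,255)),(M2,(0,255,0))):
                q=pix(mm+B@[r*np.cos(th),r*np.sin(th),h],K,R,t);cv2.circle(im,tuple(int(v*3+1.5) for v in q),0,c,-1)
    c=pix(M,K,R,t)*3;x,y=max(0,int(c[0]-300)),max(0,int(c[1]-250));cv2.imwrite(pic,im[y:y+500,x:x+600,::-1])
E
python3 - <<'E'
from bench import robot
import numpy as np,cv2
o=robot.get_obs();print(o["time"],o["tool_pos"].round(4),o["ee_rot"].round(4))
n="wrist";p=robot.camera_params(n);im,d=robot.snapshot(n);np.savez(n+"4.npz",im=im,d=d,tool=o["tool_pos"],rot=o["ee_rot"],**p)
from mouth import *
fitm("wrist4.npz","pics/m4.png")
E
```

```text
4.6 [0.5016 0.1026 0.4614] [ 2.622e+00 -1.700e-03  2.013e+00]
flange plane tilt(dz/dx,dz/dy),z0 [0.0071 0.0014 0.2038] centre tool xy mm [-0.92 -0.69] inl 285 513
n 3916
offset in (tool x, tool y, axis) mm [-1.81 -0.74 -0.74] tilt deg [] 0.0006623133017945124 0.66
offset in (tool x, tool y, axis) mm [-1.24 -0.7  -0.73] tilt deg [-0.07  0.89] 0.00047355661354849416 0.54
mouth [0.6121 0.2434 0.1846]
```

View pics/m4.png

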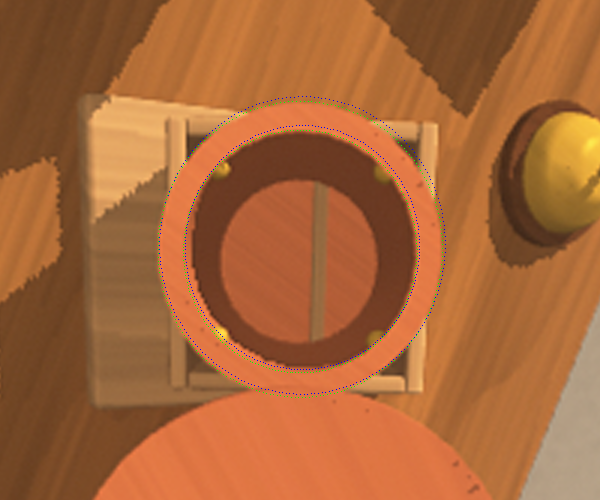

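```bash
cat > rel.py <<'E'
from lidfit import *
def circ_px(mask_edge_pts,K,R,t,o,B,r,c0):
    # intersect pixel rays with plane (o, B) and robust circle fit radius r
    u=np.c_[(mask_edge_pts[:,0]-K[0,2])/K[0,0],(mask_edge_pts[:,1]-K[1,2])/K[1,1],np.ones(len(mask_edge_pts))]
    D=u@R;C=-R.T@t
    n=B[:,2];s=((o-C)@n)/(D@n);X=C+D*s[:,None];q=(X-o)@B
    f=lambda p:np.hypot(q[:,0]-p[0],q[:,1]-p[1])-r-(p[2] if len(p)>2 else 0)
    s1=least_squares(f,[*c0],loss="cauchy",f_scale=.0004)
    s2=least_squares(f,[*c0,0],loss="cauchy",f_scale=.0004)
    return s1.x,s2.x,(np.abs(s1.fun)<.001).sum(),len(q)
def rel(f):
    z=np.load(f);im,d,K,R,t=z["im"],z["d"],z["mtx"],z["R"],z["t"];W=cloud(im,d,K,R,t)
    B=np.stack([RT[:,0],RT[:,1],RT[:,2]],1);S=(W-M)@B
    T=(W-z["tool"])@Ro.from_euler("xyz",z["rot"]).as_matrix()
    col=cv2.cvtColor(im,cv2.COLOR_RGB2HSV);red=(col[...,0]<11)&(col[...,1]>120)&(d>0)
    fl=red&(np.hypot(T[...,0],T[...,1])<.07)&(np.abs(T[...,2]-.203)<.015)
    out={}
    r=np.hypot(S[...,0],S[...,1]);rim=red&~fl&(np.abs(S[...,2])<.005)&(r>.036)&(r<.052)
    for nm,m,rad in(("flange",fl,.052),("rim",rim,.0475)):
        P=S[m];
        for _ in range(3):
            a=np.linalg.lstsq(np.c_[P[:,:2],np.ones(len(P))],P[:,2],rcond=None)[0]
            e=P[:,2]-np.c_[P[:,:2],np.ones(len(P))]@a;P=P[np.abs(e)<2.5*max(e.std(),1e-5)]
        n=np.array([-a[0],-a[1],1]);n/=np.linalg.norm(n)
        c,_=cv2.findContours(m.astype(np.uint8),cv2.RETR_EXTERNAL,cv2.CHAIN_APPROX_NONE)
        E=max(c,key=len)[:,0].astype(float)
        m0=P[:,:2].mean(0);o3=np.array([m0[0],m0[1],np.r_[m0,1]@a]);
        o=M+B@o3
        Bn=Ro.align_vectors([n],[[0,0,1]])[0].as_matrix();Bw=B@Bn
        s1,s2,k,N=circ_px(E,K,R,t,o,Bw,rad,[0,0])
        for s in(s1,s2):
            X=o+Bw@[s[0],s[1],0];print(nm,"normal xy mrad",(n[:2]*1000).round(1),"centre S mm",((X-M)@B*1000).round(2),"dr",(s[2]*1000).round(2) if len(s)>2 else "",k,N)
        out[nm]=((o+Bw@[s1[0],s1[1],0])-M)@B
    df=out["rim"]-out["flange"];print("shift rim-flange (tool x,y,z mm)",(df*1000).round(2),"plug bottom above rim",((df[2]-.025)*1000).round(2))
if __name__=="__main__":
    import sys;rel(sys.argv[1])
E
python3 rel.py wrist4.npz
```

```text
flange normal xy mrad [-3.7 -5.5] centre S mm [ -81.45   -2.76 -114.9 ] dr  282 512
flange normal xy mrad [-3.7 -5.5] centre S mm [ -80.89   -2.7  -114.9 ] dr -0.54 282 512
rim normal xy mrad [-16.   -1.8] centre S mm [-1.98 -1.32  0.8 ] dr  146 273
rim normal xy mrad [-16.   -1.8] centre S mm [-1.26 -0.88  0.81] dr -0.88 146 273
shift rim-flange (tool x,y,z mm) [ 79.47   1.44 115.7 ] plug bottom above rim 90.7
```

Emit:
move_arm([
  [[0, 0.4, 0.008, 0.2, 0, -0.004, 0], [0, 0.82, 0.016, 0.4, 0, -0.008, 0], [0, 0.82, 0.016, 0.7, 0, -0.008, 0], [0, 0.82, 0.016, 0.8, 0, -0.008, 0], [0, 0.82, 0.016, 0.8, 0, -0.008, 0], [0, 0.82, 0.016, 0.8, 0, -0.008, 0], [0, 0.82, 0.016, 0.8, 0, -0.008, 0]],
])

```text
time: 5.23
tool_pos: [0.5035, 0.1953, 0.3964]
ee_rot: [2.616, 0.011, 2.009]
wrist_force: [-0.7, 0.3, -2.7]
width: 0.0234
```

```bash
python3 - <<'E'
from bench import robot
import numpy as np,cv2
o=robot.get_obs();print(o["time"],o["tool_pos"].round(4),o["ee_rot"].round(4),o["wrist_force"].round(2))
n="scene";p=robot.camera_params(n);im,d=robot.snapshot(n);a=im[120:240,340:500,::-1]
n="top";p=robot.camera_params(n);im,d=robot.snapshot(n);b=im[130:250,190:350,::-1]
cv2.imwrite("pics/s5.png",np.hstack([cv2.resize(x,(400,300),interpolation=cv2.INTER_CUBIC) for x in(a,b)]))
E
```

```text
5.2333 [0.5035 0.1953 0.3964] [2.6159 0.0115 2.0089] [-0.75  0.31 -2.66]
```

View pics/s5.png

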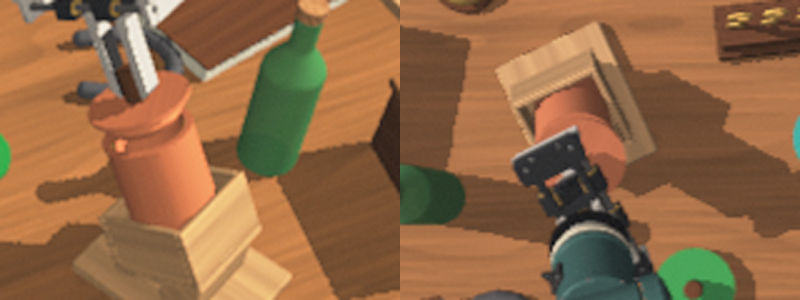

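Emit:
move_arm([
  [[0, 0, 0, 0.04, 0, 0, 0], [0, 0, 0, 0.08, 0, 0, 0], [0, 0, 0, 0.1, 0, 0, 0], [0, 0, 0, 0.12, 0, 0, 0], [0, 0, 0, 0.13, 0, 0, 0]],
])

```text
time: 5.75
tool_pos: [0.5094, 0.1982, 0.3828]
ee_rot: [2.619, 0.011, 2.009]
wrist_force: [0.5, 0.6, -3.1]
width: 0.0232
```

Emit:
move_arm([
  [[0, 0, 0, 0.01, 0, 0, 0], [0, 0, 0, 0.02, 0, 0, 0], [0, 0, 0, 0.03, 0, 0, 0]],
])

```text
time: 6.0
tool_pos: [0.5101, 0.1988, 0.3817]
ee_rot: [2.62, 0.011, 2.01]
wrist_force: [-9.4, -4.3, 5.2]
width: 0.0233
```

Emit:
move_arm([
  [[0, 0, -0.005, 0, 0, 0, 0], [0, 0, -0.01, 0, 0, 0, 0], [0, 0, -0.01, 0, 0, 0, 0]],
])

```text
time: 6.25
tool_pos: [0.5096, 0.1986, 0.3811]
ee_rot: [2.618, 0.011, 2.01]
wrist_force: [-3.9, -2.2, -0.2]
width: 0.0234
```

Emit:
move_arm([
  [[0, 0, -0.005, 0.005, 0, 0, 0], [0, 0, -0.005, 0.01, 0, 0, 0], [0, 0, -0.005, 0.01, 0, 0, 0]],
])

```text
time: 6.5
tool_pos: [0.5095, 0.1986, 0.3804]
ee_rot: [2.618, 0.011, 2.01]
wrist_force: [-7.8, -1.5, 1.7]
width: 0.0234
```

Emit:
move_arm([
  [[0, 0, -0.005, 0.01, 0, 0, 0], [0, 0, -0.005, 0.02, 0, 0, 0], [0, 0, -0.005, 0.02, 0, 0, 0]],
])

```text
time: 6.75
tool_pos: [0.5095, 0.1987, 0.3801]
ee_rot: [2.617, 0.011, 2.01]
wrist_force: [-14.8, -5.1, 7.9]
width: 0.0234
```

```bash
cat > st.py <<'E'
from bench import robot
from lidfit import *
def st(tag,M=M):
    o=robot.get_obs();F0=np.array([.3,.3,-2.9])
    f=o["wrist_force"]-F0
    print("t",o["time"].round(2),"tool",o["tool_pos"].round(4),"F tool x,y,z",(f@RT).round(1),"tau",(o["wrist_torque"]@RT).round(2),"tool-M in xyz mm",((o["tool_pos"]-M)@RT*1000).round(2))
    p=robot.camera_params("wrist");im,d=robot.snapshot("wrist");np.savez(tag+".npz",im=im,d=d,tool=o["tool_pos"],rot=o["ee_rot"],**p)
    z,W,T,S,red,fl=analyse(tag+".npz")
    P=S[fl];print("flange top plane above M (axis) median mm",np.median(P[:,2]*1000).round(2))
    p=robot.camera_params("scene");im,d=robot.snapshot("scene");np.savez(tag+"s.npz",im=im,d=d,**p)
    cv2.imwrite(f"pics/{tag}.png",np.hstack([cv2.resize(im[145:235,355:475,::-1],(400,300),interpolation=cv2.INTER_CUBIC),cv2.resize(z["im"][110:290,200:440,::-1],(400,300))]))
E
python3 -c "
from st import *
st('q1')"
```

```text
Traceback (most recent call last):
  File "st.py", line 6, in st
    print("t",o["time"].round(2),"tool",o["tool_pos"].round(4),"F tool x,y,z",(f@RT).round(1),"tau",(o["wrist_torque"]@RT).round(2),"tool-M in xyz mm",((o["tool_pos"]-M)@RT*1000).round(2))
              ^^^^^^^^^^^^^^^
AttributeError: 'float' object has no attribute 'round'
```

```bash
sed -i 's/o\["time"\].round(2)/o["time"]/' st.py; python3 -c "
from st import *
st('q1')"
```

```text
t 6.75 tool [0.5095 0.1987 0.3801] F tool x,y,z [  1.7  -8.4 -17.3] tau [ 1.65  0.2  -0.01] tool-M in xyz mm [ 2.6200e+00  1.9000e-01 -2.2448e+02]
flange plane tilt(dz/dx,dz/dy),z0 [ 0.0131 -0.0007  0.2039] centre tool xy mm [-1.29 -0.73] inl 286 506
flange top plane above M (axis) median mm 19.95
```

View pics/q1.png

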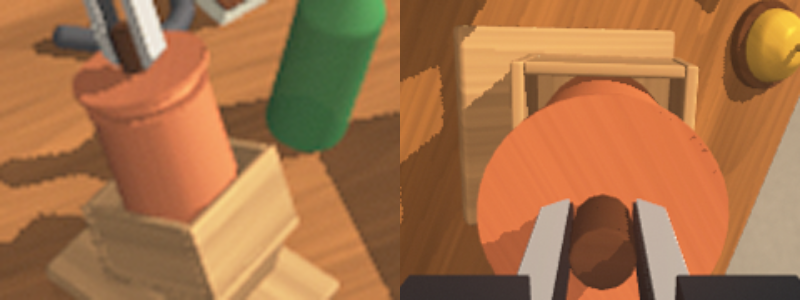

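Emit:
move_arm([
  [[0, 0, -0.01, 0, 0, 0, 0], [0, 0, -0.02, 0, 0, 0, 0], [0, 0, -0.02, 0, 0, 0, 0], [0, 0, -0.02, 0, 0, 0, 0]],
])

```text
time: 7.18
tool_pos: [0.5087, 0.1983, 0.3795]
ee_rot: [2.613, 0.011, 2.01]
wrist_force: [-7.5, -2.8, 7.1]
width: 0.0236
```

```bash
python3 -c "
from st import *
st('q2')"
```

```text
t 7.1833 tool [0.5087 0.1983 0.3795] F tool x,y,z [  0.6  -2.3 -12.8] tau [0.95 0.18 0.  ] tool-M in xyz mm [   2.61   -0.87 -224.42]
flange plane tilt(dz/dx,dz/dy),z0 [0.013  0.0006 0.2038] centre tool xy mm [-1.27 -0.67] inl 285 512
flange top plane above M (axis) median mm 19.91
```

Emit:
move_arm([
  [[0, 0.01, 0, 0, 0, 0, 0], [0, 0.015, 0, 0, 0, 0, 0], [0, 0.015, 0, 0, 0, 0, 0]],
])

```text
time: 7.53
tool_pos: [0.5085, 0.199, 0.3795]
ee_rot: [2.613, 0.014, 2.009]
wrist_force: [-6.7, -5.5, 6.6]
width: 0.0234
```

```bash
python3 -c "
from st import *
st('q3')"
```

```text
t 7.5333 tool [0.5085 0.199  0.3795] F tool x,y,z [ -2.2  -2.8 -12.6] tau [ 0.94 -0.35 -0.02] tool-M in xyz mm [   3.29   -0.83 -224.39]
flange plane tilt(dz/dx,dz/dy),z0 [1.240e-02 1.000e-04 2.038e-01] centre tool xy mm [-1.29 -0.73] inl 284 512
flange top plane above M (axis) median mm 19.86
```

Emit:
move_arm([
  [[0, -0.009, -0.008, 0.01, 0, 0, 0], [0, -0.009, -0.01, 0.02, 0, 0, 0], [0, -0.009, -0.01, 0.02, 0, 0, 0], [0, -0.009, -0.01, 0.02, 0, 0, 0]],
])

```text
time: 7.97
tool_pos: [0.5084, 0.1985, 0.3792]
ee_rot: [2.612, 0.012, 2.01]
wrist_force: [-13.8, -5.3, 12.7]
width: 0.0232
```

```bash
python3 -c "
from st import *
st('q4')"
```

```text
t 7.9667 tool [0.5084 0.1985 0.3792] F tool x,y,z [  1.   -5.4 -21.1] tau [ 1.32  0.07 -0.03] tool-M in xyz mm [   2.92   -1.14 -224.26]
flange plane tilt(dz/dx,dz/dy),z0 [1.220e-02 1.000e-04 2.038e-01] centre tool xy mm [-1.29 -0.71] inl 285 515
flange top plane above M (axis) median mm 19.76
```

Emit:
move_arm([
  [[0, 0, 0.02, -0.1, 0, 0, 0], [0, 0, 0.02, -0.4, 0, 0, 0], [0, 0, 0.02, -0.8, 0, 0, 0], [0, 0, 0.02, -0.95, 0, 0, 0], [0, 0, 0.02, -0.95, 0, 0, 0], [0, 0, 0.02, -0.95, 0, 0, 0]],
])

```text
time: 8.57
tool_pos: [0.467, 0.18, 0.458]
ee_rot: [2.616, 0.011, 2.009]
wrist_force: [0.6, -0.3, -4.7]
width: 0.0234
```

```bash
python3 - <<'E'
from plan import *
from bench import robot
o=robot.get_obs();p=o["tool_pos"];R=Ro.from_euler("xyz",o["ee_rot"]).as_matrix();print(o["time"],p,o["wrist_force"].round(1),o["width"])
p,R=plan(p,R,[(tcp([.4682,-.0325,.2],RD),RD),(tcp([.4682,-.0325,.049],RD),RD)],0)
print("open")
plan(p,R,[(tcp([.4682,-.0325,.11],RD),RD),(tcp([*LID["B"],.11],RD),RD)],.5)
E
```

```text
8.5667 [0.46697784 0.17997197 0.45798017] [ 0.6 -0.3 -4.7] 0.023388727060050817
rows 4 [0, -0.999, -0.61, 0.128, 0.174, 0.004, -0.001]
rows 3 [0, -0.921, -0.512, 0.261, 0.16, 0.004, -0.001]
rows 3 [0, -0.0, -0.001, 0.999, 0.0, 0.0, -0.0]
rows 2 [0, -0.0, 0.0, 0.511, 0.0, 0.0, -0.0]
end [ 0.4682 -0.0325  0.229 ]
open
rows 2 [0.5, -0.0, 0.0, -0.61, 0.0, 0.0, -0.0]
rows 3 [0.5, -0.999, -0.457, -0.0, 0.0, 0.0, -0.0]
rows 2 [0.5, -0.486, -0.222, -0.001, 0.0, 0.0, -0.0]
end [ 0.4707 -0.1958  0.29  ]
```

Emit:
move_arm([
  [[0, -0.3, -0.18, 0.04, 0.06, 0.001, 0], [0, -0.65, -0.4, 0.08, 0.12, 0.002, 0], [0, -0.999, -0.61, 0.128, 0.174, 0.004, -0.001], [0, -0.999, -0.61, 0.128, 0.174, 0.004, -0.001]],
])

```text
time: 8.9
tool_pos: [0.4682, 0.0644, 0.4096]
ee_rot: [2.908, 0.005, 2.006]
wrist_force: [-0.1, 0.9, -4.1]
width: 0.0235
```

Emit:
move_arm([
  [[0, -0.35, -0.2, 0.1, 0.06, 0.002, 0], [0, -0.7, -0.4, 0.2, 0.12, 0.003, -0.001], [0, -0.921, -0.512, 0.261, 0.16, 0.004, -0.001], [0, -0.921, -0.512, 0.261, 0.16, 0.004, -0.001], [0, -0.921, -0.512, 0.261, 0.16, 0.004, -0.001]],
])

```text
time: 9.32
tool_pos: [0.4687, -0.0333, 0.3758]
ee_rot: [-3.137, -0.004, 2.013]
wrist_force: [0.2, -0.6, -2.6]
width: 0.0235
```

Emit:
move_arm([
  [[0, 0, -0.001, 0.35, 0, 0, 0], [0, 0, -0.001, 0.7, 0, 0, 0], [0, 0, -0.001, 0.999, 0, 0, 0], [0, 0, -0.001, 0.999, 0, 0, 0]],
])

```text
time: 9.65
tool_pos: [0.4653, -0.0309, 0.2719]
ee_rot: [-3.13, -0.01, 2.017]
wrist_force: [-1.9, -0.0, -5.9]
width: 0.0234
```

Emit:
move_arm([
  [[0, 0, 0, 0.25, 0, 0, 0], [0, 0, 0, 0.4, 0, 0, 0], [0, 0, 0, 0.47, 0, 0, 0], [0, 0, 0, 0.5, 0, 0, 0], [0, 0, 0, 0.5, 0, 0, 0]],
])

```text
time: 10.07
tool_pos: [0.4682, -0.0321, 0.2304]
ee_rot: [-3.141, -0.0, 2.016]
wrist_force: [-0.3, 0.4, -3.3]
width: 0.0233
```

Emit:
move_arm([
  [[0, 0, 0, 0.01, 0, 0, 0], [0, 0, 0, 0.016, 0, 0, 0], [0, 0, 0, 0.016, 0, 0, 0]],
])

```text
time: 10.32
tool_pos: [0.4685, -0.0326, 0.2294]
ee_rot: [3.14, 0.001, 2.016]
wrist_force: [0.9, 0.4, -0.8]
width: 0.0233
```

Emit:
move_arm([
  [[0.5, 0, 0, 0, 0, 0, 0], [0.5, 0, 0, 0, 0, 0, 0], [0.5, 0, 0, 0, 0, 0, 0], [0.5, 0, 0, -0.3, 0, 0, 0], [0.5, 0, 0, -0.62, 0, 0, 0], [0.5, 0, 0, -0.62, 0, 0, 0]],
])

```text
time: 10.82
tool_pos: [0.4697, -0.0329, 0.2967]
ee_rot: [3.133, 0.007, 2.015]
wrist_force: [1.2, -0.1, 0.6]
width: 0.047
```

Emit:
move_arm([
  [[0.5, -0.999, -0.457, 0, 0, 0, 0], [0.5, -0.999, -0.457, 0, 0, 0, 0], [0.5, -0.999, -0.457, 0, 0, 0, 0]],
])

```text
time: 11.07
tool_pos: [0.4696, -0.1445, 0.2907]
ee_rot: [-3.141, 0.002, 2.016]
wrist_force: [0.8, 0.3, -0.6]
width: 0.0467
```

Emit:
move_arm([
  [[0.5, -0.486, -0.222, 0, 0, 0, 0], [0.5, -0.486, -0.222, 0, 0, 0, 0], [0.5, -0.486, -0.222, 0, 0, 0, 0], [0.5, -0.486, -0.222, 0, 0, 0, 0]],
])

```text
time: 11.4
tool_pos: [0.4703, -0.1959, 0.2897]
ee_rot: [-3.14, -0.002, 2.014]
wrist_force: [-0.2, -0.1, 0.1]
width: 0.0467
```

```bash
cat > kn.py <<'E'
from h import *
from plan import *
from bench import robot
def kn(c,tag):
    o=robot.get_obs();print(o["time"],o["tool_pos"].round(4),o["ee_rot"].round(4),o["wrist_force"].round(1))
    p=robot.camera_params("wrist");im,d=robot.snapshot("wrist");np.savez(tag+".npz",im=im,d=d,tool=o["tool_pos"],rot=o["ee_rot"],**p)
    r=cloud(im,d,p["mtx"],p["R"],p["t"]).reshape(-1,3)
    near=(np.hypot(r[:,0]-c[0],r[:,1]-c[1])<.08)&(d.ravel()>0)
    out=[]
    for a,b in((.015,.032),(.057,.07)):
        q=r[near&(r[:,2]>a)&(r[:,2]<b)]
        cc,rr=cv2.minEnclosingCircle((q[:,:2]*1000).astype(np.float32));print(len(q),np.round(cc,1),round(rr,1),np.median(q[:,2]).round(4));out.append(cc)
    cv2.imwrite(f"pics/{tag}.png",im[:,:,::-1])
    g=np.mean(out,0)/1000
    plan(o["tool_pos"],Ro.from_euler("xyz",o["ee_rot"]).as_matrix(),[(tcp([*g,.048],RD),RD)],.5)
E
python3 -c "
from kn import *
kn(LID['B'],'b1')"
```

```text
11.4 [ 0.4703 -0.1959  0.2897] [-3.1404e+00 -1.6000e-03  2.0139e+00] [-0.2 -0.1  0.1]
8659 [ 469.5 -197.6] 52.1 0.0247
692 [ 469.3 -197. ] 11.8 0.0605
rows 2 [0.5, -0.01, -0.013, 0.617, -0.001, -0.001, -0.001]
end [ 0.4694 -0.1973  0.228 ]
```

View pics/b1.png

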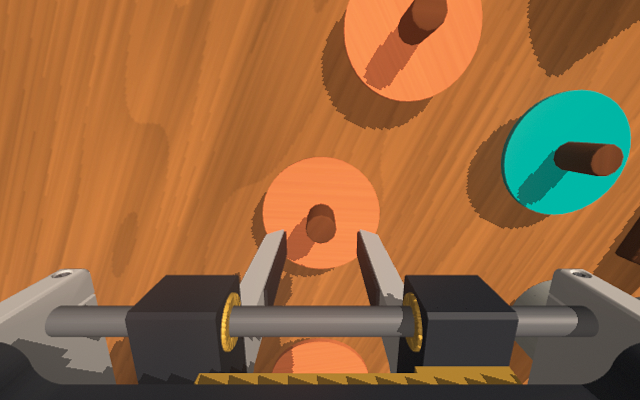

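```bash
cat >> plan.py <<'E'
RI=RT@Ro.from_rotvec([0,-.0126,0]).as_matrix()
PI_=np.array([.5084,.1985,.3792])   # tool at 5 mm plug depth
E
python3 - <<'E'
from plan import *
p=np.array([.4694,-.1973,.228])
plan(p,RD,[(tcp([.4694,-.1973,.14],RD),RD),(tcp([.4694,-.1973,.2],RD),RD),(PI_-.08*RI[:,2],RI),(PI_-.015*RI[:,2],RI)],0)
print(Ro.from_matrix(RI).as_euler("xyz"))
E
```

```text
rows 3 [0, 0.0, 0.0, -0.92, 0.0, 0.0, 0.0]
rows 2 [0, 0.0, 0.0, -0.6, 0.0, 0.0, 0.0]
rows 3 [0, 0.999, 0.484, -0.2, -0.098, -0.002, 0.001]
rows 3 [0, 0.999, 0.508, -0.127, -0.097, -0.002, 0.0]
rows 3 [0, 0.999, 0.522, -0.052, -0.098, -0.003, 0.001]
rows 2 [0, 0.418, 0.219, 0.011, -0.04, -0.001, -0.0]
rows 2 [0, 0.0, 0.0, 0.65, -0.0, 0.0, 0.0]
end [0.5016 0.1954 0.3922]
[2.6179595  0.01091185 2.00955504]
```

Emit:
move_arm([
  [[0.5, -0.01, -0.013, 0.3, 0, 0, 0], [0.5, -0.01, -0.013, 0.617, -0.001, -0.001, -0.001], [0.5, -0.01, -0.013, 0.617, -0.001, -0.001, -0.001], [0.5, -0.01, -0.013, 0.617, -0.001, -0.001, -0.001], [0, -0.01, -0.013, 0.617, -0.001, -0.001, -0.001], [0, -0.01, -0.013, 0.617, -0.001, -0.001, -0.001], [0, -0.01, -0.013, 0.617, -0.001, -0.001, -0.001], [0, -0.01, -0.013, 0.617, -0.001, -0.001, -0.001]],
])

```text
time: 12.12
tool_pos: [0.4697, -0.197, 0.229]
ee_rot: [3.141, 0.002, 2.017]
wrist_force: [-0.2, 0.4, 1.8]
width: 0.0237
```

Emit:
move_arm([
  [[0, 0, 0, 0, 0, 0, 0], [0, 0, 0, -0.2, 0, 0, 0], [0, 0, 0, -0.5, 0, 0, 0], [0, 0, 0, -0.92, 0, 0, 0], [0, 0, 0, -0.92, 0, 0, 0]],
])

```text
time: 12.53
tool_pos: [0.471, -0.1981, 0.3286]
ee_rot: [3.133, 0.013, 2.017]
wrist_force: [1.8, -0.6, -0.2]
width: 0.0236
```

Emit:
move_arm([
  [[0, 0, 0, -0.3, 0, 0, 0], [0, 0, 0, -0.6, 0, 0, 0], [0, 0, 0, -0.6, 0, 0, 0]],
])

```text
time: 12.78
tool_pos: [0.4702, -0.1976, 0.3865]
ee_rot: [3.135, 0.01, 2.017]
wrist_force: [0.3, -1.2, -0.6]
width: 0.0234
```

Emit:
move_arm([
  [[0, 0.35, 0.17, -0.07, -0.035, -0.001, 0], [0, 0.7, 0.34, -0.14, -0.07, -0.001, 0], [0, 0.999, 0.484, -0.2, -0.098, -0.002, 0.001]],
])

```text
time: 13.03
tool_pos: [0.4697, -0.0849, 0.3987]
ee_rot: [2.986, 0.002, 2.014]
wrist_force: [-0.1, 0.0, -1.9]
width: 0.0234
```

Emit:
move_arm([
  [[0, 0.35, 0.18, -0.04, -0.035, -0.001, 0], [0, 0.7, 0.36, -0.09, -0.07, -0.001, 0], [0, 0.999, 0.508, -0.127, -0.097, -0.002, 0]],
])

```text
time: 13.28
tool_pos: [0.47, 0.0268, 0.4188]
ee_rot: [2.834, 0.005, 2.014]
wrist_force: [1.0, -0.6, -2.3]
width: 0.0238
```

Emit:
move_arm([
  [[0, 0.35, 0.18, -0.02, -0.035, -0.001, 0], [0, 0.7, 0.36, -0.04, -0.07, -0.002, 0], [0, 0.999, 0.522, -0.052, -0.098, -0.003, 0.001], [0, 0.999, 0.522, -0.052, -0.098, -0.003, 0.001]],
])

```text
time: 13.62
tool_pos: [0.47, 0.1407, 0.4398]
ee_rot: [2.679, 0.008, 2.019]
wrist_force: [0.1, -0.5, -2.8]
width: 0.0238
```

Emit:
move_arm([
  [[0, 0.22, 0.11, 0.005, -0.02, 0, 0], [0, 0.418, 0.219, 0.011, -0.04, -0.001, 0], [0, 0.418, 0.219, 0.011, -0.04, -0.001, 0], [0, 0.418, 0.219, 0.011, -0.04, -0.001, 0]],
])

```text
time: 13.95
tool_pos: [0.4712, 0.1828, 0.4465]
ee_rot: [2.622, 0.013, 2.012]
wrist_force: [-0.3, -0.0, -2.0]
width: 0.0233
```

```bash
python3 -c "
from st import *
st('b2')
o=robot.get_obs();plan(o['tool_pos'],Ro.from_euler('xyz',o['ee_rot']).as_matrix(),[(PI_-.015*RI[:,2],RI)],0)
print(((PI_-M)@RT*1000).round(2))
"
```

```text
t 13.95 tool [0.4712 0.1828 0.4465] F tool x,y,z [-0.  -0.2 -1.1] tau [ 0.58 -0.08 -0.06] tool-M in xyz mm [   4.73   -2.5  -302.69]
flange plane tilt(dz/dx,dz/dy),z0 [0.0021 0.0012 0.2035] centre tool xy mm [-0.06 -0.69] inl 289 506
flange top plane above M (axis) median mm 98.69
rows 2 [0, 0.003, 0.016, 0.637, -0.003, 0.001, 0.001]
end [0.5016 0.1954 0.3922]
[   2.91   -1.21 -224.25]
```

View pics/b2.png

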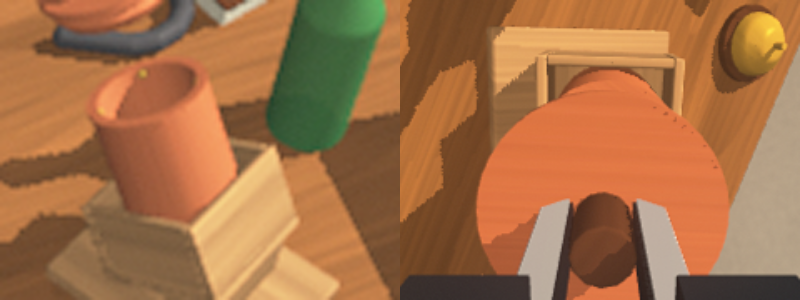

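Emit:
move_arm([
  [[0, -0.009, 0.016, 0.3, 0, 0, 0], [0, -0.009, 0.016, 0.55, 0, 0, 0], [0, -0.009, 0.016, 0.64, 0, 0, 0], [0, -0.009, 0.016, 0.64, 0, 0, 0], [0, -0.009, 0.016, 0.64, 0, 0, 0]],
])

```text
time: 14.47
tool_pos: [0.5025, 0.1945, 0.393]
ee_rot: [2.621, 0.012, 2.01]
wrist_force: [0.1, 0.5, -1.8]
width: 0.0235
```

Emit:
move_arm([
  [[0, 0, 0, 0.04, 0, 0, 0], [0, 0, 0, 0.08, 0, 0, 0], [0, 0, 0, 0.1, 0, 0, 0], [0, 0, 0, 0.12, 0, 0, 0], [0, 0, 0, 0.13, 0, 0, 0]],
])

```text
time: 14.88
tool_pos: [0.5082, 0.1978, 0.3832]
ee_rot: [2.618, 0.013, 2.011]
wrist_force: [-6.5, -3.2, 4.5]
width: 0.0235
```

```bash
python3 -c "
from st import *
st('b3')
"
```

```text
t 14.8833 tool [0.5082 0.1978 0.3832] F tool x,y,z [ -0.2  -2.9 -10.2] tau [ 0.93 -0.01 -0.02] tool-M in xyz mm [   2.4     0.35 -227.97]
flange plane tilt(dz/dx,dz/dy),z0 [0.0011 0.0003 0.2035] centre tool xy mm [-0.04 -0.7 ] inl 289 504
flange top plane above M (axis) median mm 23.98
```

Emit:
move_arm([
  [[0, 0, 0, 0.01, 0, 0, 0], [0, 0, 0, 0.02, 0, 0, 0], [0, 0, 0, 0.03, 0, 0, 0], [0, 0, 0, 0.03, 0, 0, 0]],
])

```text
time: 15.32
tool_pos: [0.5084, 0.198, 0.3831]
ee_rot: [2.618, 0.014, 2.011]
wrist_force: [-14.8, -7.1, 11.3]
width: 0.0234
```

```bash
python3 -c "
from st import *
st('b4')
"
```

```text
t 15.3167 tool [0.5084 0.198  0.3831] F tool x,y,z [ -0.2  -7.4 -20.7] tau [ 1.93 -0.01  0.04] tool-M in xyz mm [   2.41    0.54 -227.75]
flange plane tilt(dz/dx,dz/dy),z0 [-0.001  -0.0003  0.2034] centre tool xy mm [ 0.   -0.63] inl 291 519
flange top plane above M (axis) median mm 23.88
```

Emit:
move_arm([
  [[0, 0, 0, -0.02, 0, 0, 0], [0, 0, -0.01, -0.02, 0, 0, 0], [0, 0, -0.02, -0.02, 0, 0, 0], [0, 0, -0.02, -0.01, 0, 0, 0], [0, 0, -0.02, 0, 0, 0, 0], [0, 0, -0.02, 0, 0, 0, 0]],
])

```text
time: 15.92
tool_pos: [0.5079, 0.1977, 0.3827]
ee_rot: [2.614, 0.014, 2.011]
wrist_force: [-11.4, -5.6, 12.3]
width: 0.0235
```

```bash
python3 -c "
from st import *
st('b5')
"
```

```text
t 15.9167 tool [0.5079 0.1977 0.3827] F tool x,y,z [ -0.3  -3.8 -19.7] tau [ 0.95  0.06 -0.07] tool-M in xyz mm [ 2.4100e+00 -1.7000e-01 -2.2773e+02]
flange plane tilt(dz/dx,dz/dy),z0 [-0.0005 -0.0014  0.2034] centre tool xy mm [-0.01 -0.68] inl 290 517
flange top plane above M (axis) median mm 23.82
```

Emit:
move_arm([
  [[0, 0, -0.01, 0, 0, 0, 0], [0, 0, -0.015, 0, 0, 0, 0], [0, 0, -0.015, 0, 0, 0, 0]],
])

```text
time: 16.27
tool_pos: [0.5072, 0.1974, 0.3823]
ee_rot: [2.61, 0.014, 2.011]
wrist_force: [-6.6, -1.9, 10.8]
width: 0.0232
```

```bash
python3 -c "
from st import *
st('b6')
"
```

```text
t 16.2667 tool [0.5072 0.1974 0.3823] F tool x,y,z [  0.9   0.7 -15.5] tau [ 0.28  0.12 -0.02] tool-M in xyz mm [   2.39   -0.97 -227.72]
flange plane tilt(dz/dx,dz/dy),z0 [-0.0008 -0.0008  0.2035] centre tool xy mm [ 0.05 -0.67] inl 289 512
flange top plane above M (axis) median mm 23.78
```

View pics/b6.png

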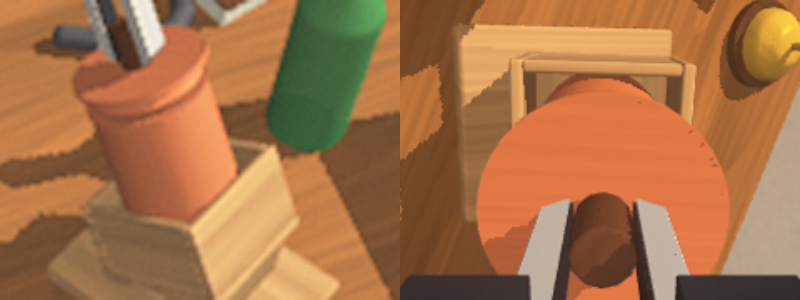

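Emit:
move_arm([
  [[0, 0, 0, -0.01, 0, 0, 0], [0, -0.006, 0, -0.01, 0, 0, 0], [0, -0.012, 0, -0.01, 0, 0, 0], [0, -0.012, 0, -0.005, 0, 0, 0], [0, -0.012, 0, 0, 0, 0, 0], [0, -0.012, 0, 0, 0, 0, 0]],
])

```text
time: 16.87
tool_pos: [0.5075, 0.1969, 0.3823]
ee_rot: [2.611, 0.012, 2.011]
wrist_force: [-9.2, -0.5, 10.4]
width: 0.0232
```

```bash
python3 -c "
from st import *
st('b7')
"
```

```text
t 16.8667 tool [0.5075 0.1969 0.3823] F tool x,y,z [  3.4  -1.1 -16. ] tau [0.36 0.52 0.05] tool-M in xyz mm [   1.87   -0.95 -227.7 ]
flange plane tilt(dz/dx,dz/dy),z0 [-0.0006 -0.0014  0.2034] centre tool xy mm [ 0.05 -0.65] inl 290 508
flange top plane above M (axis) median mm 23.8
```

Emit:
move_arm([
  [[0, -0.01, 0, 0, 0, 0, 0], [0, -0.015, 0, 0, 0, 0, 0], [0, -0.015, 0, 0, 0, 0, 0]],
])

```text
time: 17.22
tool_pos: [0.5078, 0.1963, 0.3823]
ee_rot: [2.611, 0.009, 2.013]
wrist_force: [-9.1, 1.2, 11.5]
width: 0.0237
```

```bash
python3 -c "
from st import *
st('b8')
"
```

```text
t 17.2167 tool [0.5078 0.1963 0.3823] F tool x,y,z [  4.9   0.3 -16.5] tau [ 0.25  1.1  -0.01] tool-M in xyz mm [   1.19   -0.98 -227.69]
flange plane tilt(dz/dx,dz/dy),z0 [ 2.000e-04 -1.600e-03  2.034e-01] centre tool xy mm [ 0.07 -0.66] inl 289 515
flange top plane above M (axis) median mm 23.81
```

Emit:
move_arm([
  [[0, 0.004, 0.008, -0.005, 0, 0, 0], [0, 0.004, 0.016, -0.005, 0, 0, 0], [0, 0.004, 0.02, -0.005, 0, 0, 0], [0, 0.004, 0.02, -0.005, 0, 0, 0]],
])

```text
time: 17.65
tool_pos: [0.5084, 0.1969, 0.3828]
ee_rot: [2.615, 0.01, 2.013]
wrist_force: [-12.8, -0.3, 11.1]
width: 0.0237
```

```bash
python3 -c "
from st import *
st('b9')
"
```

```text
t 17.65 tool [0.5084 0.1969 0.3828] F tool x,y,z [  5.1  -3.4 -18.2] tau [ 0.86  0.88 -0.05] tool-M in xyz mm [ 1.4400e+00 -2.0000e-02 -2.2776e+02]
flange plane tilt(dz/dx,dz/dy),z0 [ 0.0006 -0.002   0.2035] centre tool xy mm [ 0.01 -0.68] inl 287 511
flange top plane above M (axis) median mm 23.83
```

Emit:
move_arm([
  [[0, 0, -0.015, 0, 0, 0, 0], [0, 0, -0.03, 0, 0, 0, 0], [0, 0, -0.04, 0, 0, 0, 0], [0, 0, -0.04, 0, 0, 0, 0]],
])

```text
time: 18.08
tool_pos: [0.5068, 0.1959, 0.3818]
ee_rot: [2.607, 0.01, 2.012]
wrist_force: [-1.4, 3.9, 8.1]
width: 0.0235
```

```bash
python3 -c "
from st import *
st('b10')
"; python3 rel.py wrist4.npz | tail -1
```

```text
t 18.0833 tool [0.5068 0.1959 0.3818] F tool x,y,z [ 3.9  5.5 -9.5] tau [-0.61  0.91 -0.09] tool-M in xyz mm [   1.29   -2.16 -227.78]
flange plane tilt(dz/dx,dz/dy),z0 [-0.0017 -0.0011  0.2035] centre tool xy mm [ 0.07 -0.6 ] inl 292 510
flange top plane above M (axis) median mm 23.9
shift rim-flange (tool x,y,z mm) [ 79.47   1.44 115.7 ] plug bottom above rim 90.7
```

Emit:
move_arm([
  [[0, 0, 0, -0.1, 0, 0, 0], [0, 0, 0, -0.4, 0, 0, 0], [0, 0, 0, -0.75, 0, 0, 0], [0, 0, 0, -0.8, 0, 0, 0], [0, 0, 0, -0.8, 0, 0, 0], [0, 0, 0, -0.8, 0, 0, 0]],
])

```text
time: 18.68
tool_pos: [0.4696, 0.1779, 0.4453]
ee_rot: [2.621, 0.012, 2.01]
wrist_force: [-0.2, -0.6, -3.4]
width: 0.0234
```

```bash
python3 - <<'E'
from plan import *
from bench import robot
o=robot.get_obs();p=o["tool_pos"];R=Ro.from_euler("xyz",o["ee_rot"]).as_matrix();print(o["time"],p,o["wrist_force"].round(1),o["width"])
b=[.4694,-.1973]
p,R=plan(p,R,[(tcp([*b,.2],RD),RD),(tcp([*b,.049],RD),RD)],0)
print("open")
plan(p,R,[(tcp([*b,.11],RD),RD),(tcp([*LID["C"],.11],RD),RD)],.5)
E
```

```text
18.6833 [0.46960878 0.1778992  0.44527893] [-0.2 -0.6 -3.4] 0.02340176125473571
rows 3 [0, -0.999, -0.511, -0.057, 0.098, 0.003, -0.0]
rows 3 [0, -0.999, -0.514, 0.017, 0.098, 0.002, -0.001]
rows 3 [0, -0.999, -0.508, 0.093, 0.098, 0.003, -0.0]
rows 2 [0, -0.388, -0.189, 0.064, 0.037, 0.0, -0.0]
rows 3 [0, 0.001, -0.001, 0.999, 0.0, 0.0, -0.0]
rows 2 [0, -0.0, -0.0, 0.511, 0.0, 0.0, -0.0]
end [ 0.4694 -0.1973  0.229 ]
open
rows 2 [0.5, -0.001, 0.0, -0.61, 0.0, 0.0, -0.0]
rows 3 [0.5, -0.999, 0.002, 0.001, 0.0, 0.0, -0.0]
rows 3 [0.5, -0.843, 0.002, 0.001, 0.0, 0.0, -0.0]
end [ 0.549  -0.3635  0.29  ]
```

Emit:
move_arm([
  [[0, -0.35, -0.18, -0.02, 0.035, 0.001, 0], [0, -0.7, -0.36, -0.04, 0.07, 0.002, 0], [0, -0.999, -0.511, -0.057, 0.098, 0.003, 0]],
])

```text
time: 18.93
tool_pos: [0.4695, 0.0662, 0.4236]
ee_rot: [2.781, 0.006, 2.014]
wrist_force: [0.4, -0.2, -3.0]
width: 0.0235
```

Emit:
move_arm([
  [[0, -0.35, -0.18, 0.005, 0.035, 0.001, 0], [0, -0.7, -0.36, 0.012, 0.07, 0.001, 0], [0, -0.999, -0.514, 0.017, 0.098, 0.002, -0.001]],
])

```text
time: 19.18
tool_pos: [0.4696, -0.0457, 0.4043]
ee_rot: [2.934, 0.002, 2.014]
wrist_force: [1.7, 0.1, -1.5]
width: 0.0234
```

Emit:
move_arm([
  [[0, -0.35, -0.18, 0.03, 0.035, 0.001, 0], [0, -0.7, -0.36, 0.065, 0.07, 0.002, 0], [0, -0.999, -0.508, 0.093, 0.098, 0.003, 0]],
])

```text
time: 19.43
tool_pos: [0.4694, -0.1567, 0.3848]
ee_rot: [3.087, -0.003, 2.014]
wrist_force: [0.5, -1.0, -2.0]
width: 0.0232
```

Emit:
move_arm([
  [[0, -0.25, -0.12, 0.04, 0.025, 0, 0], [0, -0.388, -0.189, 0.064, 0.037, 0, 0], [0, -0.388, -0.189, 0.064, 0.037, 0, 0], [0, -0.388, -0.189, 0.064, 0.037, 0, 0]],
])

```text
time: 19.77
tool_pos: [0.4699, -0.1972, 0.3791]
ee_rot: [3.139, -0.003, 2.015]
wrist_force: [0.5, 1.0, -2.4]
width: 0.0236
```

Emit:
move_arm([
  [[0, 0, 0, 0.35, 0, 0, 0], [0, 0, 0, 0.7, 0, 0, 0], [0, 0, 0, 0.999, 0, 0, 0], [0, 0, 0, 0.999, 0, 0, 0]],
])

```text
time: 20.1
tool_pos: [0.4679, -0.1941, 0.2742]
ee_rot: [-3.138, -0.011, 2.018]
wrist_force: [-1.1, 0.3, -3.7]
width: 0.0233
```

Emit:
move_arm([
  [[0, 0, 0, 0.25, 0, 0, 0], [0, 0, 0, 0.4, 0, 0, 0], [0, 0, 0, 0.48, 0, 0, 0], [0, 0, 0, 0.51, 0, 0, 0], [0, 0, 0, 0.51, 0, 0, 0]],
])

```text
time: 20.52
tool_pos: [0.4705, -0.1965, 0.2312]
ee_rot: [3.138, 0.001, 2.017]
wrist_force: [-0.3, 0.4, -1.7]
width: 0.0234
```

Emit:
move_arm([
  [[0, 0, 0, 0.012, 0, 0, 0], [0, 0, 0, 0.022, 0, 0, 0], [0, 0, 0, 0.022, 0, 0, 0]],
])

```text
time: 20.77
tool_pos: [0.4704, -0.1972, 0.2293]
ee_rot: [3.137, 0.003, 2.016]
wrist_force: [0.3, -0.2, -2.0]
width: 0.0235
```

Emit:
move_arm([
  [[0.5, 0, 0, 0, 0, 0, 0], [0.5, 0, 0, 0, 0, 0, 0], [0.5, 0, 0, 0, 0, 0, 0], [0.5, 0, 0, -0.3, 0, 0, 0], [0.5, 0, 0, -0.62, 0, 0, 0], [0.5, 0, 0, -0.62, 0, 0, 0]],
])

```text
time: 21.27
tool_pos: [0.4716, -0.198, 0.2974]
ee_rot: [3.131, 0.011, 2.016]
wrist_force: [1.2, 0.5, 0.3]
width: 0.0472
```

Emit:
move_arm([
  [[0.5, -0.999, 0.002, 0, 0, 0, 0], [0.5, -0.999, 0.002, 0, 0, 0, 0], [0.5, -0.999, 0.002, 0, 0, 0, 0]],
])

```text
time: 21.52
tool_pos: [0.5141, -0.2905, 0.2908]
ee_rot: [3.138, 0.005, 2.014]
wrist_force: [-0.2, 0.9, -0.0]
width: 0.0473
```

Emit:
move_arm([
  [[0.5, -0.843, 0, 0, 0, 0, 0], [0.5, -0.843, 0, 0, 0, 0, 0], [0.5, -0.843, 0, 0, 0, 0, 0], [0.5, -0.843, 0, 0, 0, 0, 0], [0.5, -0.843, 0, 0, 0, 0, 0]],
])

```text
time: 21.93
tool_pos: [0.5493, -0.3632, 0.2898]
ee_rot: [3.138, -0.0, 2.015]
wrist_force: [-0.0, 0.7, 0.1]
width: 0.0468
```

```bash
python3 -c "
from kn import *
kn(LID['C'],'c1')"
```

```text
21.9333 [ 0.5493 -0.3632  0.2898] [ 3.1385e+00 -4.0000e-04  2.0153e+00] [-0.   0.7  0.1]
8619 [ 547.9 -365.9] 52.2 0.0247
687 [ 547.8 -365.5] 11.8 0.0606
rows 2 [0.5, -0.017, -0.025, 0.618, 0.002, -0.0, -0.0]
end [ 0.5479 -0.3657  0.228 ]
```

View pics/c1.png

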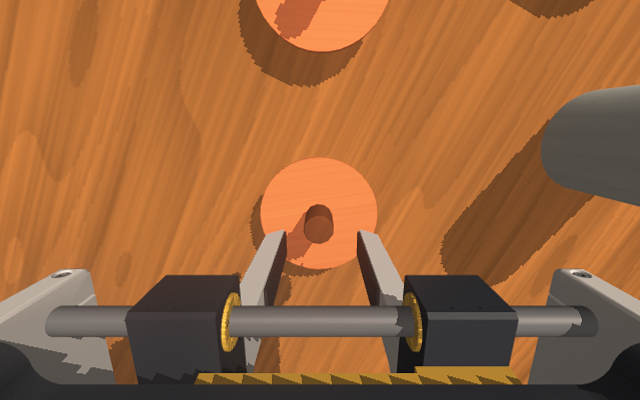

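```bash
echo 'P2=PI_-.0017*RT[:,0]' >> plan.py; python3 - <<'E'
from plan import *
b=[.5479,-.3657]
p=np.array([*b,.228])
plan(p,RD,[(tcp([*b,.14],RD),RD),(tcp([*b,.2],RD),RD),(P2-.08*RI[:,2],RI)],0)
E
```

```text
rows 3 [0, 0.0, 0.0, -0.92, 0.0, 0.0, 0.0]
rows 2 [0, 0.0, 0.0, -0.6, 0.0, 0.0, 0.0]
rows 3 [0, 0.999, 0.318, -0.13, -0.063, -0.001, 0.0]
rows 3 [0, 0.999, 0.329, -0.1, -0.063, -0.002, 0.0]
rows 3 [0, 0.999, 0.338, -0.07, -0.064, -0.002, 0.001]
rows 3 [0, 0.999, 0.342, -0.039, -0.063, -0.001, 0.0]
rows 3 [0, 0.999, 0.344, -0.006, -0.064, -0.002, 0.001]
rows 1 [0, 0.26, 0.088, 0.007, -0.016, -0.0, 0.0]
end [0.4726 0.1807 0.4484]
```

Emit:
move_arm([
  [[0.5, -0.017, -0.025, 0.3, 0.002, 0, 0], [0.5, -0.017, -0.025, 0.618, 0.002, 0, 0], [0.5, -0.017, -0.025, 0.618, 0.002, 0, 0], [0.5, -0.017, -0.025, 0.618, 0.002, 0, 0], [0, -0.017, -0.025, 0.618, 0.002, 0, 0], [0, -0.017, -0.025, 0.618, 0.002, 0, 0], [0, -0.017, -0.025, 0.618, 0.002, 0, 0], [0, -0.017, -0.025, 0.618, 0.002, 0, 0]],
])

```text
time: 22.65
tool_pos: [0.5482, -0.3657, 0.2297]
ee_rot: [3.141, 0.002, 2.016]
wrist_force: [2.2, 1.9, 0.9]
width: 0.0237
```

Emit:
move_arm([
  [[0, 0, 0, 0, 0, 0, 0], [0, 0, 0, -0.2, 0, 0, 0], [0, 0, 0, -0.5, 0, 0, 0], [0, 0, 0, -0.92, 0, 0, 0], [0, 0, 0, -0.92, 0, 0, 0]],
])

```text
time: 23.07
tool_pos: [0.549, -0.3666, 0.3299]
ee_rot: [3.135, 0.014, 2.016]
wrist_force: [1.1, -0.3, -0.3]
width: 0.0235
```

Emit:
move_arm([
  [[0, 0, 0, -0.3, 0, 0, 0], [0, 0, 0, -0.6, 0, 0, 0], [0, 0, 0, -0.6, 0, 0, 0]],
])

```text
time: 23.32
tool_pos: [0.5484, -0.3661, 0.3874]
ee_rot: [3.136, 0.012, 2.016]
wrist_force: [0.5, -0.2, -0.8]
width: 0.0233
```

Emit:
move_arm([
  [[0, 0.35, 0.11, -0.045, -0.02, 0, 0], [0, 0.7, 0.22, -0.09, -0.044, -0.001, 0], [0, 0.999, 0.318, -0.13, -0.063, -0.001, 0]],
])

```text
time: 23.57
tool_pos: [0.5332, -0.2606, 0.3906]
ee_rot: [3.042, -0.001, 2.015]
wrist_force: [0.3, 0.3, -2.3]
width: 0.0231
```

Emit:
move_arm([
  [[0, 0.35, 0.11, -0.035, -0.02, 0, 0], [0, 0.7, 0.22, -0.07, -0.044, -0.001, 0], [0, 0.999, 0.329, -0.1, -0.063, -0.002, 0]],
])

```text
time: 23.82
tool_pos: [0.5185, -0.1561, 0.404]
ee_rot: [2.944, 0.003, 2.015]
wrist_force: [0.3, -0.2, -2.5]
width: 0.0236
```

Emit:
move_arm([
  [[0, 0.35, 0.11, -0.025, -0.02, 0, 0], [0, 0.7, 0.22, -0.05, -0.044, -0.001, 0], [0, 0.999, 0.338, -0.07, -0.064, -0.002, 0.001]],
])

```text
time: 24.07
tool_pos: [0.504, -0.0522, 0.417]
ee_rot: [2.844, 0.006, 2.013]
wrist_force: [-0.1, 0.5, -2.7]
width: 0.0236
```

Emit:
move_arm([
  [[0, 0.35, 0.11, -0.015, -0.02, 0, 0], [0, 0.7, 0.22, -0.03, -0.044, -0.001, 0], [0, 0.999, 0.342, -0.039, -0.063, -0.001, 0]],
])

```text
time: 24.32
tool_pos: [0.4896, 0.0516, 0.43]
ee_rot: [2.746, 0.008, 2.012]
wrist_force: [1.2, -0.9, -2.9]
width: 0.0234
```

Emit:
move_arm([
  [[0, 0.35, 0.11, -0.002, -0.02, 0, 0], [0, 0.7, 0.22, -0.004, -0.044, -0.001, 0], [0, 0.999, 0.344, -0.006, -0.064, -0.002, 0.001], [0, 0.999, 0.344, -0.006, -0.064, -0.002, 0.001]],
])

```text
time: 24.65
tool_pos: [0.4749, 0.1583, 0.4439]
ee_rot: [2.643, 0.008, 2.017]
wrist_force: [0.5, -0.8, -1.5]
width: 0.0237
```

Emit:
move_arm([
  [[0, 0.15, 0.05, 0.004, -0.01, 0, 0], [0, 0.26, 0.088, 0.007, -0.016, 0, 0], [0, 0.26, 0.088, 0.007, -0.016, 0, 0], [0, 0.26, 0.088, 0.007, -0.016, 0, 0], [0, 0.26, 0.088, 0.007, -0.016, 0, 0]],
])

```text
time: 25.07
tool_pos: [0.4728, 0.1801, 0.4469]
ee_rot: [2.621, 0.012, 2.009]
wrist_force: [-0.0, -1.9, -2.7]
width: 0.0231
```

```bash
python3 -c "
from st import *
st('c2')
o=robot.get_obs();print(o['ee_rot']);plan(o['tool_pos'],Ro.from_euler('xyz',o['ee_rot']).as_matrix(),[(P2-.015*RI[:,2],RI)],0)
"
```

```text
t 25.0667 tool [0.4728 0.1801 0.4469] F tool x,y,z [-1.8 -1.  -0.8] tau [0.62 0.03 0.03] tool-M in xyz mm [   1.6    -2.04 -302.94]
flange plane tilt(dz/dx,dz/dy),z0 [0.0032 0.001  0.2042] centre tool xy mm [ 0.26 -0.73] inl 288 510
flange top plane above M (axis) median mm 98.2
[2.62008608 0.01201047 2.00823783]
rows 2 [0, 0.01, 0.006, 0.643, -0.001, 0.001, -0.0]
end [0.5023 0.194  0.3922]
```

Emit:
move_arm([
  [[0, 0.008, 0.006, 0.3, 0, 0, 0], [0, 0.008, 0.006, 0.55, 0, 0, 0], [0, 0.008, 0.006, 0.64, 0, 0, 0], [0, 0.008, 0.006, 0.64, 0, 0, 0], [0, 0.008, 0.006, 0.64, 0, 0, 0]],
])

```text
time: 25.58
tool_pos: [0.5022, 0.1942, 0.393]
ee_rot: [2.62, 0.012, 2.009]
wrist_force: [-0.6, 0.3, -1.8]
width: 0.0235
```

Emit:
move_arm([
  [[0, 0, 0, 0.04, 0, 0, 0], [0, 0, 0, 0.08, 0, 0, 0], [0, 0, 0, 0.1, 0, 0, 0], [0, 0, 0, 0.12, 0, 0, 0], [0, 0, 0, 0.13, 0, 0, 0]],
])

```text
time: 26.0
tool_pos: [0.508, 0.1973, 0.3822]
ee_rot: [2.618, 0.012, 2.01]
wrist_force: [0.0, -0.8, -2.0]
width: 0.0237
```

```bash
python3 -c "
from st import *
st('c3')
"
```

```text
t 26.0 tool [0.508  0.1973 0.3822] F tool x,y,z [-0.9 -0.2 -1.1] tau [ 0.55  0.02 -0.01] tool-M in xyz mm [   2.04   -0.46 -227.33]
flange plane tilt(dz/dx,dz/dy),z0 [0.0034 0.0009 0.2042] centre tool xy mm [ 0.28 -0.73] inl 287 511
flange top plane above M (axis) median mm 22.59
```

Emit:
move_arm([
  [[0, 0, 0, 0.01, 0, 0, 0], [0, 0, 0, 0.02, 0, 0, 0], [0, 0, 0, 0.03, 0, 0, 0], [0, 0, 0, 0.03, 0, 0, 0]],
])

```text
time: 26.43
tool_pos: [0.5094, 0.198, 0.3793]
ee_rot: [2.619, 0.012, 2.01]
wrist_force: [-1.5, -0.6, -2.6]
width: 0.0236
```

```bash
python3 -c "
from st import *
st('c4')
"
```

```text
t 26.4333 tool [0.5094 0.198  0.3793] F tool x,y,z [-0.1 -1.6 -1.3] tau [ 0.54 -0.04 -0.01] tool-M in xyz mm [   2.01   -0.62 -223.99]
flange plane tilt(dz/dx,dz/dy),z0 [0.0029 0.0008 0.2042] centre tool xy mm [ 0.23 -0.77] inl 290 513
flange top plane above M (axis) median mm 19.22
```

Emit:
move_arm([
  [[0, 0, 0, 0.01, 0, 0, 0], [0, 0, 0, 0.02, 0, 0, 0], [0, 0, 0, 0.03, 0, 0, 0], [0, 0, 0, 0.04, 0, 0, 0], [0, 0, 0, 0.04, 0, 0, 0]],
])

```text
time: 26.95
tool_pos: [0.5113, 0.1987, 0.3759]
ee_rot: [2.618, 0.012, 2.009]
wrist_force: [0.2, -0.6, -3.1]
width: 0.0238
```

```bash
python3 -c "
from st import *
st('c5')
"
```

```text
t 26.95 tool [0.5113 0.1987 0.3759] F tool x,y,z [-0.8 -0.5 -0.1] tau [ 0.49 -0.02 -0.  ] tool-M in xyz mm [   1.85   -0.53 -220.01]
flange plane tilt(dz/dx,dz/dy),z0 [0.0033 0.0006 0.2042] centre tool xy mm [ 0.27 -0.69] inl 288 518
flange top plane above M (axis) median mm 15.26
```

Emit:
move_arm([
  [[0, 0, 0, 0.01, 0, 0, 0], [0, 0, 0, 0.02, 0, 0, 0], [0, 0, 0, 0.03, 0, 0, 0], [0, 0, 0, 0.04, 0, 0, 0], [0, 0, 0, 0.04, 0, 0, 0]],
])

```text
time: 27.47
tool_pos: [0.513, 0.1993, 0.3741]
ee_rot: [2.617, 0.013, 2.009]
wrist_force: [-2.9, -3.1, 1.2]
width: 0.0235
```

```bash
python3 -c "
from st import *
st('c6')
"
```

```text
t 27.4667 tool [0.513  0.1993 0.3741] F tool x,y,z [-1.7 -1.7 -5.8] tau [ 0.79 -0.24 -0.04] tool-M in xyz mm [ 1.6700e+00  1.1000e-01 -2.1762e+02]
flange plane tilt(dz/dx,dz/dy),z0 [0.0035 0.0011 0.2042] centre tool xy mm [ 0.25 -0.78] inl 288 512
flange top plane above M (axis) median mm 12.9
```

Emit:
move_arm([
  [[0, -0.003, -0.005, 0.01, 0, 0, 0], [0, -0.003, -0.005, 0.02, 0, 0, 0], [0, -0.003, -0.005, 0.03, 0, 0, 0], [0, -0.003, -0.005, 0.04, 0, 0, 0], [0, -0.003, -0.005, 0.04, 0, 0, 0]],
])

```text
time: 27.98
tool_pos: [0.5152, 0.2002, 0.3678]
ee_rot: [2.617, 0.012, 2.009]
wrist_force: [7.2, 2.8, -6.6]
width: 0.0233
```

```bash
python3 -c "
from st import *
st('c7')
"
```

```text
t 27.9833 tool [0.5152 0.2002 0.3678] F tool x,y,z [-0.7  4.5  6.9] tau [-0.56 -0.24 -0.01] tool-M in xyz mm [   1.47   -0.96 -210.95]
flange plane tilt(dz/dx,dz/dy),z0 [ 0.0047 -0.0025  0.2043] centre tool xy mm [ 0.18 -0.65] inl 291 520
flange top plane above M (axis) median mm 6.15
```

Emit:
move_arm([
  [[0, 0, 0, 0.01, 0, 0, 0], [0, 0, 0, 0.02, 0, 0, 0], [0, 0, 0, 0.03, 0, 0, 0], [0, 0, 0, 0.04, 0, 0, 0], [0, 0, 0, 0.04, 0, 0, 0]],
])

```text
time: 28.5
tool_pos: [0.516, 0.2005, 0.3659]
ee_rot: [2.62, 0.012, 2.01]
wrist_force: [-3.5, -1.8, 1.9]
width: 0.0236
```

```bash
python3 -c "
from st import *
st('c8')
"
```

```text
t 28.5 tool [0.516  0.2005 0.3659] F tool x,y,z [-0.3 -1.4 -6.3] tau [ 0.79 -0.18 -0.05] tool-M in xyz mm [   1.48   -1.17 -208.9 ]
flange plane tilt(dz/dx,dz/dy),z0 [ 0.0055 -0.0007  0.2042] centre tool xy mm [ 0.2  -0.67] inl 293 514
flange top plane above M (axis) median mm 4.13
```

View pics/c8.png

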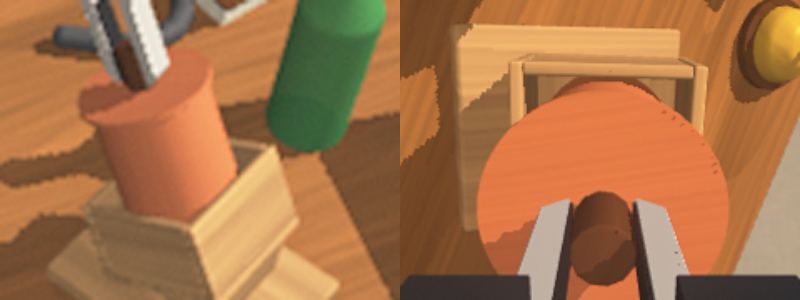

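Emit:
move_arm([
  [[0, 0, 0, 0.01, 0, 0, 0], [0, 0, 0, 0.02, 0, 0, 0], [0, 0, 0, 0.03, 0, 0, 0], [0, 0, 0, 0.03, 0, 0, 0]],
])

```text
time: 28.93
tool_pos: [0.5161, 0.2007, 0.366]
ee_rot: [2.62, 0.013, 2.01]
wrist_force: [-18.2, -8.4, 13.8]
width: 0.0234
```

```bash
python3 -c "
from st import *
st('c9')
"
```

```text
t 28.9333 tool [0.5161 0.2007 0.366 ] F tool x,y,z [  0.1  -9.4 -24.7] tau [ 2.15 -0.06 -0.01] tool-M in xyz mm [   1.54   -0.98 -208.82]
flange plane tilt(dz/dx,dz/dy),z0 [ 0.0054 -0.0016  0.2041] centre tool xy mm [ 0.21 -0.74] inl 292 508
flange top plane above M (axis) median mm 4.13
```

Emit:
move_arm([
  [[0, 0, 0, -0.025, 0, 0, 0], [0, 0, 0, -0.025, 0, 0, 0], [0.5, 0, 0, -0.025, 0, 0, 0], [0.5, 0, 0, -0.025, 0, 0, 0], [0.5, 0, 0, -0.025, 0, 0, 0], [0.5, 0, 0, -0.025, 0, 0, 0]],
])

```text
time: 29.53
tool_pos: [0.5168, 0.201, 0.3647]
ee_rot: [2.618, 0.012, 2.01]
wrist_force: [1.0, -0.7, -0.4]
width: 0.0453
```

Emit:
move_arm([
  [[0.5, 0, 0, -0.2, 0, 0, 0], [0.5, 0, 0, -0.5, 0, 0, 0], [0.5, 0, 0, -0.8, 0, 0, 0], [0.5, 0, 0, -0.9, 0, 0, 0], [0.5, 0, 0, -0.9, 0, 0, 0]],
])

```text
time: 29.95
tool_pos: [0.4753, 0.1825, 0.4468]
ee_rot: [2.611, 0.013, 2.009]
wrist_force: [0.3, 0.5, -0.0]
width: 0.047
```

Emit:
move_arm([
  [[0.5, -0.4, 0, -0.1, 0, 0, 0], [0.5, -0.8, 0, -0.1, 0, 0, 0], [0.5, -0.8, 0, -0.1, 0, 0, 0], [0.5, -0.8, 0, -0.1, 0, 0, 0], [0.5, -0.8, 0, -0.1, 0, 0, 0]],
])

```text
time: 30.37
tool_pos: [0.5054, 0.1081, 0.4503]
ee_rot: [2.622, 0.01, 2.009]
wrist_force: [-0.4, 0.3, -0.2]
width: 0.0469
```

```bash
python3 - <<'E'
from lidfit import *
from bench import robot
o=robot.get_obs();print(o["time"],o["tool_pos"].round(4),o["wrist_force"].round(1),o["width"])
for n in("wrist","scene","top"):
    p=robot.camera_params(n);im,d=robot.snapshot(n);np.savez(n+"9.npz",im=im,d=d,tool=o["tool_pos"],rot=o["ee_rot"],**p);cv2.imwrite(f"pics/{n}9.png",im[:,:,::-1])
z=np.load("wrist9.npz");im,d=z["im"],z["d"];W=cloud(im,d,z["mtx"],z["R"],z["t"]);S=(W-M)@np.stack([RT[:,0],RT[:,1],A],1)
col=cv2.cvtColor(im,cv2.COLOR_RGB2HSV);m=(col[...,0]<11)&(col[...,1]>120)&(d>0)&(np.hypot(S[...,0],S[...,1])<.056)&(S[...,2]<.02)&(S[...,2]>-.004)
P=S[m]
for _ in range(3):
    a=np.linalg.lstsq(np.c_[P[:,:2],np.ones(len(P))],P[:,2],rcond=None)[0];e=P[:,2]-np.c_[P[:,:2],np.ones(len(P))]@a;P=P[np.abs(e)<3*e.std()]
print(len(P),"flange plane (compare rim: slope (in A-up) expected +-.016,.002 ; z -1..-0.7 +5)",a.round(4))
cv2.imwrite("pics/s9.png",cv2.resize(np.load("scene9.npz")["im"][145:265,345:505,::-1],(800,600),interpolation=cv2.INTER_CUBIC))
E
```

```text
30.3667 [0.5054 0.1081 0.4503] [-0.4  0.3 -0.2] 0.046938853598110654
9177 flange plane (compare rim: slope (in A-up) expected +-.016,.002 ; z -1..-0.7 +5) [-0.0164 -0.0009  0.0042]
```

View pics/s9.png

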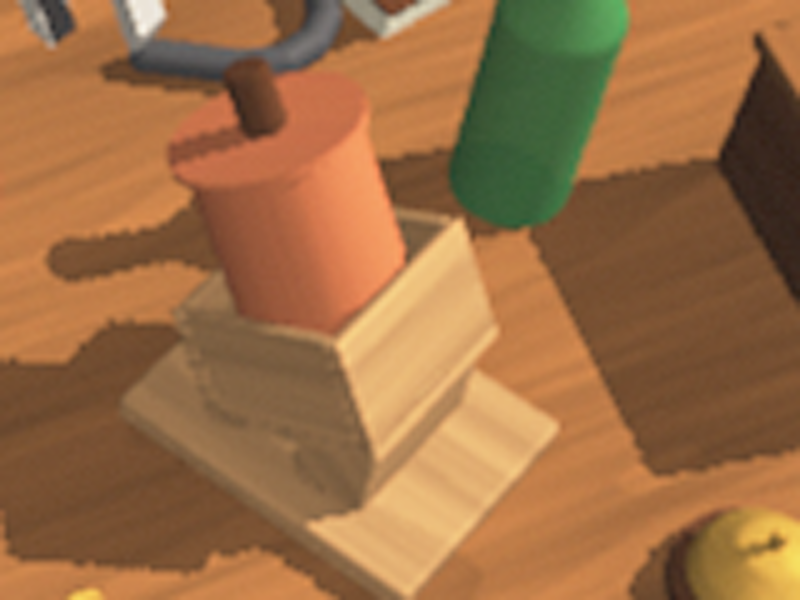

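View pics/scene9.png

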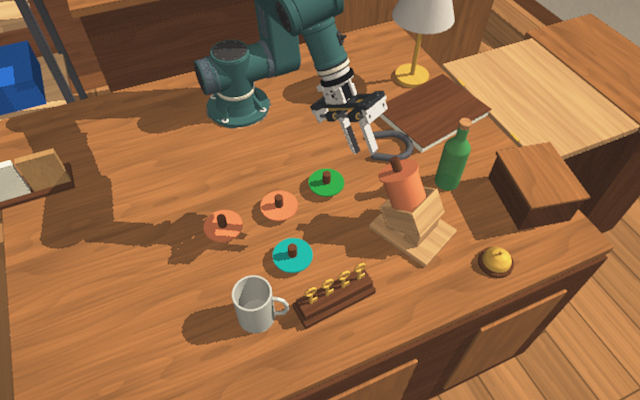

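View pics/wrist9.png

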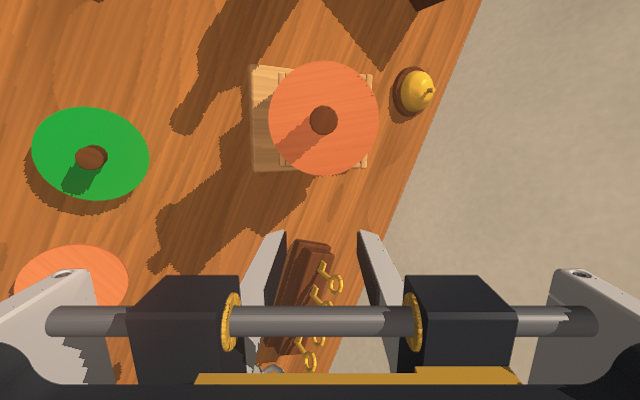

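The scene view shows lid C seated on the canister at about (400,180). The two rejected lids stand upright at (280,206) and (222,225), and the bystanders haven't moved. The flange plane is parallel to the rim measured earlier, with slopes of -0.0164 and -0.016, and it sits at seated height.

```bash
python3 -c "
from bench import robot
print(robot.close_job(), robot.get_obs()['time'])"
```

```text
the job is handed in; nothing more can be done
the job is handed in; nothing more can be done
```

The third lid I tried, the one that stood near (0.548, -0.366), fits the canister; it is pressed home and released, and the job was handed in after about 30 s of robot time.

- **First lid** (near 0.468, -0.033): stopped with its flange about 15–16 mm proud under about 21 N. I put it back upright where it had stood.
- **Second lid** (near 0.469, -0.197): sat on the rim without entering, pressed at up to about 20 N in several sideways positions. I put it back upright too.
- **Third lid:** met the spring balls at about 6 N, snapped past them and stopped on the rim; I then pressed it to about 25 N.

**Last checks:**
- The lid's flange is parallel to the rim (slopes -0.0164 and -0.016).
- Its top is at the seated height to within about 1 mm (4.2 mm above my first mouth estimate, which lies about 0.8 mm too high).
- It stayed in place when the gripper let go and withdrew, and the arm was touching nothing.
- In the final scene view both rejected lids stand upright. The bottle, tankard, key stand and doorstop look unmoved; I checked those by eye, not by measurement.

No check failed. The only disagreement was 1–4 mm between cameras, which I settled with close-up wrist-camera views and the contact forces.

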